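# Clear the measuring bench: rack the blocks by height and pack the parallels

### The job

Put the measuring gear away: stand every low V-block on the lower tier of the wooden rack and every tall piece (setup block, magnetic base) on the upper tier, upright and pushed right in so that it does not stick out from under the board above. Lay the flat steel parallels on the floor of the wooden case, side by side and none on top of another, and shut the lid fully. Some pieces may be missing today; leave the gauge stand, carton and screwdriver where they are.

Things in the scene. Friction and masses are not known exactly. Their poses are not given: they have to be found in the camera images.
- rack: two-tier wooden rack, fixed, 250 mm wide (y), 205 deep, 178 high, boards stepped back like stairs, open in front (-x, towards the robot). Origin: bench level under the middle of the lower board's front edge; x into the rack, z up. The front 65 mm of each board is open above and has no sides; behind that it is covered, with 8 mm side panels, inner faces at y +-117 mm.
- low_tier (a point): point on the lower board's top, mid-way into its covered part (rack x 95, z 12 mm); axes as the rack's. Lower board: rack x 0 to 133 mm; the upper board covers it from x 65 mm (underside z 66: 54 mm clearance); 20 mm high back stop at x 125 mm. Pieces can be stood on the open front part and pushed in.
- high_tier (a point): point on the upper board's top, mid-way into its covered part (rack x 160, z 74 mm); axes as the rack's. Upper board: rack x 65 to 205 mm; the top board covers it from x 130 mm (underside z 170: 96 mm clearance; top z 178 mm); 20 mm high back stop at x 190 mm. Pieces can be stood on the open front part and pushed in.
- vblock1_c (a point): centre (half-way up) of a low bare-steel V-block with a groove along its x in the top: 46 (x) x 50 (y) x 38 mm high, about 0.3 kg, standing on the bench. z up. It belongs on the lower tier. May be absent (None).
- vblock2_c (a point): centre (half-way up) of a low bare-steel V-block with a groove along its x in the top: 46 (x) x 50 (y) x 44 mm high, about 0.3 kg, standing on the bench. z up. It belongs on the lower tier. May be absent (None).
- setup_block_c (a point): centre (half-way up) of a tall bare-steel setup block with cross holes, 46 (x) x 50 (y) x 74 mm high, about 0.6 kg, standing upright; z up. It belongs on the upper tier. May be absent (None).
- mag_base_c (a point): centre (half-way up the overall height) of a tall grey magnetic-type indicator base (not magnetised): box 46 (x) x 50 (y) x 58 mm high with a round steel post stub (22 mm wide, then 14 mm wide) on top, 86 mm high overall, about 0.6 kg, standing upright; z up. It belongs on the upper tier. May be absent (None).
- case_in (a point): centre of the inner floor of the open wooden case, fixed; floor 6 mm above the bench. Inside 110 (x) x 190 (y) mm, walls 6 mm thick, rim 40 mm above the bench (34 mm above the floor); z up, x points away from the robot
- lid (a joint): lid of the case, hinged along the case's far (+x) rim, rad: 0 shut, 1.9 fully open; at the start it stands open, leaning back against its stop. The hinge is free: past 1.5 rad towards shut it falls shut by itself. It weighs about 0.15 kg.
- lid_hinge (a point): point on the lid's hinge line (middle of the case's far rim). The lid panel is 8 mm thick and reaches about 122 mm from here to its free edge, 202 mm wide
- lid_handle (a point): grip point of the small steel knob on the lid's outer face near its free edge (when the lid stands open the knob is on the far side), in the middle of the width, 92 mm from the hinge; it stands about 43 mm off the face and is under 35 mm wide
- parallel1_c (a point): centre of a flat bare-steel parallel block lying on the bench, 70 (x) x 22 (y) x 20 mm high (all three are alike), about 0.2 kg; x along its length, z up. May be absent (None).
- parallel2_c (a point): centre of a flat bare-steel parallel block lying on the bench, 70 (x) x 22 (y) x 20 mm high (all three are alike), about 0.2 kg; x along its length, z up. May be absent (None).
- parallel3_c (a point): centre of a flat bare-steel parallel block lying on the bench, 70 (x) x 22 (y) x 20 mm high (all three are alike), about 0.2 kg; x along its length, z up. May be absent (None).
- gauge_stand: bystander: dial gauge on a column stand, base 100 x 90 mm, 212 mm tall, loose; origin under its base
- carton: bystander: small cardboard carton 90 x 60 x 40 mm, loose; origin under its centre
- screwdriver: bystander: screwdriver lying on the bench beyond the case, 130 mm long, loose
Mind the look-alikes: they are no part of the job. What is shaped like the part that bears parallel1_c but turquoise is not meant. Leave any blue look-alike of the part that bears setup_block_c alone.

How it is judged (in metres and radians):
At the end, for the whole second after the job is handed in: V-blocks upright (0.1 rad) on the lower tier, tall pieces on the upper, within 6 mm of resting height and centred 15 mm or more behind the edge of the board above (sticking out 8 mm at most); parallels on the case floor in one layer; lid shut within 0.05 rad; all at rest (x of vblock1_c in the frame of rack between 0.08 and 0.11 m and y of vblock1_c in the frame of rack between -0.105 and 0.105 m and z of vblock1_c in the frame of rack between 0.025 and 0.037 m and angle between each of vblock1_c, vblock2_c, setup_block_c, mag_base_c's own z axis and vertical below 0.1 rad and linear speed of each of vblock1, vblock2, setup_block, mag_base, parallel1, parallel2, parallel3 below 0.02 m/s and x of vblock2_c in the frame of rack between 0.08 and 0.11 m and y of vblock2_c in the frame of rack between -0.105 and 0.105 m and z of vblock2_c in the frame of rack between 0.028 and 0.04 m and x of setup_block_c in the frame of rack between 0.145 and 0.175 m and y of setup_block_c in the frame of rack between -0.105 and 0.105 m and z of setup_block_c in the frame of rack between 0.105 and 0.117 m and x of mag_base_c in the frame of rack between 0.145 and 0.175 m and y of mag_base_c in the frame of rack between -0.105 and 0.105 m and z of mag_base_c in the frame of rack between 0.111 and 0.123 m and x of parallel1_c in the frame of case_in between -0.055 and 0.055 m and y of parallel1_c in the frame of case_in between -0.095 and 0.095 m and z of parallel1_c in the frame of case_in between 0 and 0.02 m and x of parallel2_c in the frame of case_in between -0.055 and 0.055 m and y of parallel2_c in the frame of case_in between -0.095 and 0.095 m and z of parallel2_c in the frame of case_in between 0 and 0.02 m and x of parallel3_c in the frame of case_in between -0.055 and 0.055 m and y of parallel3_c in the frame of case_in between -0.095 and 0.095 m and z of parallel3_c in the frame of case_in between 0 and 0.02 m and value of joint lid below 0.05 rad); the robot touches nothing.
It fails at once if a bystander (gauge stand, carton or screwdriver) is shifted by more than 30 mm (distance of any of gauge_stand, carton, screwdriver from where it was at the start of the episode above 0.03 m).
Of vblock1, vblock2, setup_block, mag_base only 3 to 4 are there at a start; the rules pass over those that are not, and their reading is None.
Of parallel1, parallel2, parallel3 only 2 to 3 are there at a start; the rules pass over those that are not, and their reading is None.
At some moment in a run one of vblock1, vblock2, parallel1, parallel2, parallel3 may be knocked a few centimetres aside while the robot is not near it.
It also fails if it takes over 210 s, if anything falls off the work surface, if the arm or the gripper's body presses on something with over 40 N, if the wrist force passes 120 N, or if a joint passes its speed limit or range.

### The arm

A 7-joint arm with a two-finger parallel gripper is mounted at the origin on the work surface. World frame = base frame: x ahead of the robot, y to its left, z up, the work surface at z = 0. Lengths are in mm, angles in rad, forces in N, time in s.
With the tool pointing down it reaches from about 400 to 900 mm from the base axis. Payload 5.6 kg.
Tool frame: the origin (TCP) lies at the very end of the fingers, on their centre line; the grasp point (between the pads) lies 19 mm behind it; z points along the fingers, y is the line along which they close (so a half turn about z gives the same grasp; the last joint's range is limited). The gripper opens to 92 mm and grips with 3 to 60 N. Pads are 20 mm wide; open, the fingers measure 128 mm over their backs; the gripper's body (75 mm by 189 mm) begins 69 mm behind the grasp point.
Start: joints at [-1.387, 0.468, -0.012, 1.603, 0.006, 1.071, -0.056], TCP at [146.201, 633.352, 214.592] pointing down, gripper open.
Joint ranges: [-2.53, 2.53], [-0.31, 2.02], [-1.57, 1.55], [0.28, 2.44], [-1.29, 4.43], [0.15, 1.84], [-2.92, 2.92]. Speed limits (rad/s): [2.57, 2.57, 3.14, 3.14, 3.14, 3.14, 3.14].

### API

Orientations are given as a unit quaternion [w, x, y, z].
In Python, from cell import bot gives the robot as it stands.
- The arm moves only by the tool send_rows, never from a script. Its argument "moves" is a list of rows, each a list of 7 numbers: the shift along the tool's x, y, z normalised to -1 to 1, where 1 is 40 mm, then the turn, a rotation vector about the tool's x, y, z normalised to -1 to 1, where 1 is 0.12 rad, then the closure in counts, from 0 (fully open) to 255 (shut). In form: [[dx, dy, dz, rx, ry, rz, grip], ...]. A call has 1 to 8 rows; each row shifts and turns the commanded pose from where the row before left it, along the tool's axes as they then stand; what a row does not reach is not made up. A row lasts 1/12 s, in which the tool goes at most 41.7 mm and 7.16 degrees, less where a joint would pass 70% of its speed; a pose out of reach is approached as far as the arm can. A call with a number of a shift or a turn outside -1 to 1 is refused whole. A call with a gripper value outside its range is refused whole. The fingers move at their own pace and stop on an object; "force" is the grip in N (left out, the last holds). Time passes only in rows, so rows that do not move let the fingers close. It gives the time, the measured TCP pose, the force, the opening and the grip force at its end, in the units of the state.
- bot.get_state(): the state, without advancing time (a new reading comes with each control period).
- bot.camera(name): name is "scene" or "top" or "wrist"; returns a dict with "color" (480x640x3 uint8, red, green, blue), "fx", "fy", "cx", "cy" (pixels), "rvec" (rotation vector, rad) and "tvec" (3), from world to camera coordinates, as OpenCV has them; the wrist camera has in their place "T_tool_cam" (4x4, takes a point from camera to tool coordinates, whose origin is the TCP and whose axes are the flange's). Camera axes: x right, y down, z forward; pixel columns grow to the right and rows downward; lengths in mm; the calibration is good to about 2 mm. A picture is of the moment at which its call begins: read the wrist's pose just before it. There is no depth.
- bot.hand_in(): hands the job in; it is judged then, once.
Trained networks look in the newest picture that a camera, given by its name, has taken for a name from the list of things; names that differ only in an ending like _2 or _b are one class to them, and where a whole thing is asked for, a point or a joint stands for the part that bears it (a point fixed in the world has none). Each returns a list of dicts, best first, with "p" (0 to 1); they miss things now and then, are a little off and sometimes report something else, mostly with a low value. They report only what shows in the picture. A call takes as long as a camera call. They do not tell look-alikes from the thing itself.
- bot.boxes_of(camera, label): "at" ([x, y, z] in mm, in world coordinates, good to about 4 mm: the middle of the surface that is visible of it).
- bot.trace(camera, label): "pixels" (480x640 bool, what is visible of it).
The state is a dict: "t": time; "joint_positions": joint angles; "dq": joint speeds; "effort": joint torques, N m; "tcp_pos": TCP position; "tcp_rot": TCP orientation; "wrist_force": force on the tool from outside, world axes, zero at the start; "torque": the same for the moment, N m; "opening": opening from 0.0 (shut) to 1.0 (fully open); "gripper_force": force on a finger pad.
Only numpy, scipy, OpenCV 4.12 (cv2) and the standard library are available. Lean on these libraries where they do the work, as an engineer would, in place of code of your own. Each camera call takes 0.05 s, during which the arm holds its last target. There are 200 camera calls.

## Working session

There is one attempt and no reset: what is moved stays moved. The work goes in short steps, Python scripts to look and compute and a tool call to move; the robot and the scene stay as the last step left them, time stands still between calls to the robot, and variables do not carry over. Pictures are saved under pics/ and viewed, at most 14 in all, crops included, and the job is handed in when it is done.

Besides the shell and the picture viewer there is one more tool, called after ">>>" as a command line: name --pt "numbers of a row" for each row, then --argument value for the rest. send_rows: Moves the arm, as the interface text tells. Scaled input: -1 to 1 covers 40 mm each way for a shift and 0.12 rad each way for a turn. Its arguments: {"type":"object","properties":{"moves":{"type":"array"},"force":{"type":"number"}},"required":["moves"]}

```bash
ls; mkdir -p pics
cat > h.py <<'E'
import numpy as np,cv2
from cell import bot
from scipy.spatial.transform import Rotation as R
def cam(n):
    s=bot.get_state(); c=bot.camera(n)
    if n=="wrist":
        q=np.array(s["tcp_rot"]);T=np.eye(4);T[:3,:3]=R.from_quat(q[[1,2,3,0]]).as_matrix();T[:3,3]=s["tcp_pos"]
        M=T@np.array(c["T_tool_cam"]); c["Rw"]=M[:3,:3]; c["o"]=M[:3,3]
    else:
        r=cv2.Rodrigues(np.array(c["rvec"],float))[0]; c["Rw"]=r.T; c["o"]=-r.T@np.array(c["tvec"],float).ravel()
    return c
def save(c,f): cv2.imwrite("pics/"+f,c["color"][:,:,::-1])
def ray(c,u,v,z):
    d=c["Rw"]@np.array([(u-c["cx"])/c["fx"],(v-c["cy"])/c["fy"],1]); return c["o"]+d*(z-c["o"][2])/d[2]
def proj(c,p):
    q=c["Rw"].T@(np.array(p,float)-c["o"]); return np.array([c["fx"]*q[0]/q[2]+c["cx"],c["fy"]*q[1]/q[2]+c["cy"]])
E
python3 - <<'E'
from h import *
s=bot.get_state();print(s)
for n in("scene","top"):
    c=cam(n);save(c,n+"0.png");print(n,c["o"].round(),c["fx"])
    for l in["rack","vblock1_c","setup_block_c","mag_base_c","parallel1_c","lid","lid_handle","case_in","low_tier","high_tier","lid_hinge","gauge_stand","carton","screwdriver"]:
        try:
            for b in bot.boxes_of(n,l): print(l,np.round(b["at"]),proj(c,b["at"]).round(),round(b["p"],2))
        except Exception as e: print(l,e)
E
```

```text
pics
{'t': 0.0, 'joint_positions': array([-1.38698846,  0.4683771 , -0.01160257,  1.60362535,  0.00604514,
        1.07140911, -0.05628693]), 'dq': array([-1.88677330e-04,  1.51858554e-03, -7.33116058e-05, -7.83106114e-04,
       -1.92862405e-04, -4.20508294e-04,  1.29301259e-04]), 'effort': array([ 1.13782873e-03, -5.20559549e+01, -1.18656998e-02, -2.43750894e+01,
       -5.65179263e-02,  1.73252978e-02,  1.69307596e-04]), 'tcp_pos': array([146.11357876, 632.75891022, 213.63971267]), 'tcp_rot': array([-1.90214413e-05,  1.13175609e-01,  9.93574599e-01, -8.92505910e-04]), 'wrist_force': array([-0.20522975, -0.46470641, -0.04484732]), 'torque': array([-0.00531745,  0.01674902, -0.01881474]), 'gripper_force': 0.0, 'opening': 1.0019275616846257}
scene [1053.  781.  998.] 589.9298112246753
rack [645. 303.  96.] [366. 344.] 0.87
vblock1_c [634.  -0.  30.] [289. 262.] 0.72
setup_block_c [403. 175.  57.] [422. 262.] 0.97
setup_block_c [307. 180.  57.] [457. 247.] 0.78
setup_block_c [495. -93.  21.] [320. 218.] 0.49
mag_base_c [477.  74.  49.] [366. 249.] 0.73
mag_base_c [391. 279.  32.] [456
[... 1069 characters left out ...]
  57.  54.] [271. 280.] 0.73
parallel1_c [ 604. -109.   24.] [359. 210.] 0.97
parallel1_c [ 493. -100.   20.] [355. 268.] 0.57
parallel1_c [606. 260.  75.] [159. 203.] 0.33
lid [ 640. -290.  115.] [467. 178.] 0.68
lid_handle [ 640. -294.  112.] [468. 178.] 0.79
case_in [ 603. -298.   40.] [459. 209.] 0.56
low_tier [605. 260.  74.] [159. 204.] 0.61
high_tier [603. 262.  75.] [158. 204.] 0.64
lid_hinge [ 639. -294.  110.] [468. 179.] 0.91
lid_hinge [378. 271.  35.] [152. 331.] 0.4
gauge_stand [745.  52.  92.] [274. 127.] 0.7
carton [729. -71.  39.] [339. 147.] 0.88
carton [466.  57.  56.] [271. 280.] 0.57
carton [374. 273.  36.] [151. 333.] 0.16
screwdriver [ 740. -218.   19.] [411. 146.] 0.81
```

View pics/scene0.png

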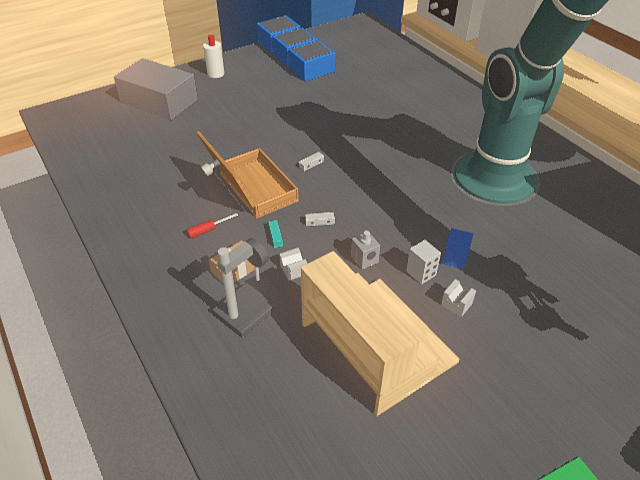

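View pics/top0.png

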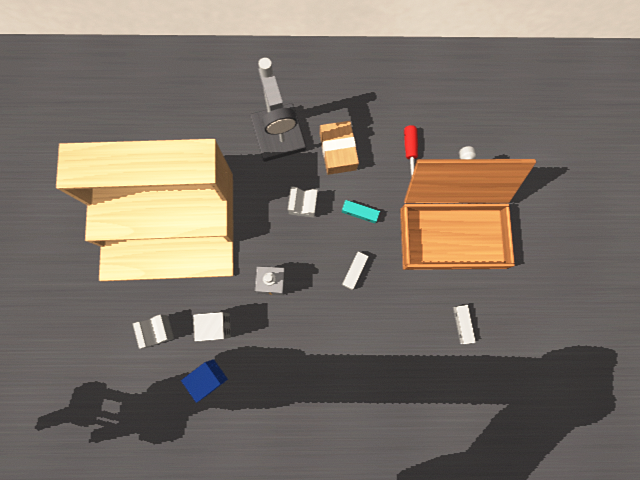

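Seen (top view): V-blocks at (302,201) and (152,331), setup block at (209,326), magnetic base at (270,279), and bare parallels at (357,270) and (465,324). The rack is at the left, and the open case at (459,237). The blue block (204,381) and the turquoise bar (361,210) are look-alikes, to be left alone. So there are 4 blocks and 2 parallels.

Next I'll fit poses by silhouette in both cameras.

```bash
cat >> h.py <<'E'
from scipy.optimize import minimize
def box(x0,x1,y0,y1,z0,z1): return np.array([[x,y,z] for x in(x0,x1) for y in(y0,y1) for z in(z0,z1)],float)
def cb(a,b,h,z=0): return box(-a/2,a/2,-b/2,b/2,z,z+h)
SH=dict(v38=[cb(46,50,38)],v44=[cb(46,50,44)],setup=[cb(46,50,74)],mag=[cb(46,50,58),cb(14,14,86)],par=[cb(70,22,20)],
 rack=[box(0,133,-125,125,0,12),box(65,205,-125,125,66,74),box(130,205,-125,125,170,178),box(65,133,117,125,0,74),box(65,133,-125,-117,0,74),box(130,205,117,125,0,178),box(130,205,-125,-117,0,178)],
 case=[cb(122,202,40)])
def sil(c,sh,p,z0=0):
    m=np.zeros((480*2,640*2),np.uint8);a=R.from_euler('z',p[2]).as_matrix()
    for b in SH[sh]:
        q=b@a.T+[p[0],p[1],z0]; q=(q-c["o"])@c["Rw"]
        uv=np.c_[c["fx"]*q[:,0]/q[:,2]+c["cx"],c["fy"]*q[:,1]/q[:,2]+c["cy"]]*2
        cv2.fillConvexPoly(m,cv2.convexHull(np.round(uv*16).astype(np.int32)),1,shift=4)
    return m>0
def fit(views,sh,p0,z0=0,yaws=np.arange(-.8,.8,.2)):
    ms=[(c,cv2.resize(m.astype(np.uint8),None,fx=2,fy=2,interpolation=0)>0) for c,m in views]
    def f(p):
        s=0
        for c,m in ms:
            k=sil(c,sh,p,z0); s+=1-(k&m).sum()/max(1,(k|m).sum())
        return s/len(ms)
    best=None
    for y in yaws:
        r=minimize(f,[p0[0],p0[1],y],method="Nelder-Mead",options=dict(initial_simplex=np.array([[p0[0],p0[1],y],[p0[0]+8,p0[1],y],[p0[0],p0[1]+8,y],[p0[0],p0[1],y+.15]]),maxiter=70))
        if best is None or r.fun<best.fun: best=r
    return best.x,best.fun
def masks(n,l): return [(d["pixels"],d["p"]) for d in bot.trace(n,l)]
def near(ms,uv):
    b=None
    for m,p in ms:
        v,u=np.nonzero(m)
        if len(u)<20: continue
        d=np.hypot(u.mean()-uv[0],v.mean()-uv[1])
        if d<25 and (b is None or d<b[0]): b=(d,m)
    return None if b is None else b[1]
E
python3 - <<'E'
from h import *
C={n:cam(n) for n in("scene","top")}
M={l:{n:masks(n,l) for n in C} for l in["vblock1_c","setup_block_c","mag_base_c","parallel1_c","rack"]}
print(bot.camera("wrist")["T_tool_cam"])
T=[("v38","vblock1_c",(628,0),(289,262),(302,201)),("v44","vblock1_c",(628,0),(289,262),(302,201)),("v38","vblock1_c",(380,272),(458,298),(152,331)),("v44","vblock1_c",(380,272),(458,298),(152,331)),
("setup","setup_block_c",(390,168),(424,262),(209,326)),("mag","mag_base_c",(465,62),(366,251),(270,279)),("par","parallel1_c",(493,-98),(320,219),(357,270)),("par","parallel1_c",(388,-302),(311,161),(465,324)),("rack","rack",(520,260),(370,340),(150,210))]
for sh,l,p0,us,ut in T:
    v=[];
    for n,uv in(("scene",us),("top",ut)):
        m=near(M[l][n],uv)
        if m is not None: v.append((C[n],m))
    for vv in ([v]+[[x] for x in v] if len(v)>1 else [v]):
        if vv:
            p,e=fit(vv,sh,p0,yaws=[-.1,.1] if sh=="rack" else [-.6,-.2,.2,.6,1.,1.4] if sh=="par" else [-.6,-.3,0,.3,.6]); print(sh,len(vv),p.round(2),round(e,3))
ct=C["top"]
def crop(c,x,y,w,h,k,f): cv2.imwrite("pics/"+f,cv2.resize(c["color"][y:y+h,x:x+w,::-1],None,fx=k,fy=k,interpolation=cv2.INTER_CUBIC))
crop(ct,40,130,280,210,2.8,"rackcrop.png")
E
```

```text
[[-2.17010198e-04 -9.59505515e-01 -2.81689758e-01  7.95933850e+01]
 [ 9.99999890e-01 -3.25180704e-04  3.37259352e-04 -4.66466629e-01]
 [-4.15202283e-04 -2.81689654e-01  9.59505480e-01 -1.69224766e+02]
 [ 0.00000000e+00  0.00000000e+00  0.00000000e+00  1.00000000e+00]]
v38 2 [ 6.2193e+02  7.0000e-02 -1.5000e-01] 0.143
v38 1 [ 6.2484e+02  2.0000e-01 -3.4000e-01] 0.189
v38 1 [ 6.2143e+02  4.2000e-01 -1.4000e-01] 0.064
v44 2 [ 6.2128e+02  7.0000e-02 -1.4000e-01] 0.182
v44 1 [ 6.2566e+02  4.7000e-01 -3.7000e-01] 0.236
v44 1 [ 6.2049e+02  2.0000e-02 -1.3000e-01] 0.076
setup 2 [3.8578e+02 1.6268e+02 1.0000e-01] 0.069
setup 1 [3.8769e+02 1.6424e+02 1.3000e-01] 0.048
setup 1 [3.8567e+02 1.6206e+02 1.1000e-01] 0.072
mag 2 [ 4.6882e+02  5.8680e+01 -8.0000e-02] 0.075
mag 1 [ 4.7134e+02  6.1160e+01 -1.5000e-01] 0.08
mag 1 [ 4.6889e+02  5.8500e+01 -4.0000e-02] 0.047
par 1 [ 4.913e+02 -9.872e+01 -4.900e-01] 0.113
par 1 [ 3.9107e+02 -2.9913e+02  2.1000e-01] 0.106
rack 2 [4.7698e+02 2.5990e+02 3.0000e-02] 0.016
rack 1 [4.7793e+02 2.6049e+02 3.0000e-02] 0.012
rack 1 [4.7604e+02 2.5947e+02 3.0000e-02] 0.015
```

View pics/rackcrop.png

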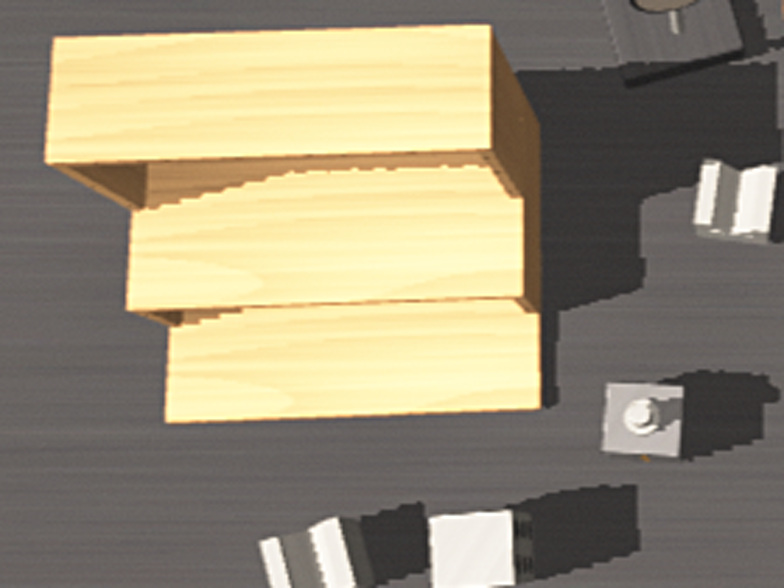

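The rack fits at origin (477,260), yaw 0.03 rad, and both cameras agree. Now I'll move to look at the left group with the wrist camera.

>>> send_rows --pt "0 0 0 0 0 -0.945 0" --pt "0 0 0 0 0 -0.945 0" --pt "-0.53 -0.86 0 0 0 0 0" --pt "-0.53 -0.86 0 0 0 0 0" --pt "-0.53 -0.86 0 0 0 0 0" --pt "-0.53 -0.86 0 0 0 0 0" --pt "-0.53 -0.86 0 0 0 0 0" --pt "-0.53 -0.86 0 0 0 0 0" --force 30

```text
t: 2.82
tcp_pos: [274.2, 425.2, 214.8]
tcp_rot: [0.0, -0.0, 1.0, 0.0]
wrist_force: [1.0, 0.5, -0.3]
opening: 1.003
gripper_force: 0.0
```

>>> send_rows --pt "-0.53 -0.86 0 0 0 0 0" --pt "-0.53 -0.86 0 0 0 0 0" --pt "-0.53 -0.86 0 0 0 0 0" --pt "-0.53 -0.86 0 0 0 0 0" --pt "-0.53 -0.86 0 0 0 0 0" --pt "-0.53 -0.86 0 0 0 0 0" --pt "0 0 0 0 0 0 0" --pt "0 0 0 0 0 0 0"

```text
t: 3.48
tcp_pos: [401.7, 218.7, 214.9]
tcp_rot: [0.0, 0.003, 1.0, 0.0]
wrist_force: [-0.3, 1.5, -0.4]
opening: 1.0
gripper_force: 0.0
```

```bash
cat >> h.py <<'E'
def psi(s):
    a=R.from_quat(np.array(s["tcp_rot"])[[1,2,3,0]]).as_matrix(); return np.arctan2(-a[0,1],a[1,1]),a
def plan(x,y,z,ps=None):
    s=bot.get_state();p,a=psi(s);d=np.array([x,y,z])-s["tcp_pos"]
    print("t",round(s["t"],1),"tcp",s["tcp_pos"].round(1),"psi",round(p,3),"world d",d.round(1))
    if ps is not None: print(" rz units",round(-(ps-p)/.12,2)); a=R.from_euler('z',ps).as_matrix()@np.diag([-1,1,-1])
    print(" tool units",(a.T@d/40).round(2))
E
python3 - <<'E'
from h import *
c=cam("wrist");save(c,"w1.png");s=bot.get_state();print(s["tcp_pos"],psi(s)[0],s["t"])
for l in["vblock1_c","setup_block_c"]:
    for m,p in masks("wrist",l):
        v,u=np.nonzero(m);w=ray(c,u.mean(),v.mean(),30)
        print(l,round(p,2),len(u),u.mean().round(),v.mean().round(),w.round())
        if p>.4:
            for sh in (["setup"] if l[0]=="s" else ["v38","v44"]): print(sh,*[np.round(k,3) for k in fit([(c,m)],sh,w,yaws=[-.6,-.3,0,.3,.6])])
E
```

```text
[400.75034844 220.40435443 214.79688811] -0.0018148788237209498 3.5333
setup_block_c 0.89 4925 251.0 197.0 [390. 158.  30.]
setup [3.86137e+02 1.62325e+02 6.00000e-02] 0.03
setup_block_c 0.59 5482 256.0 75.0 [291. 167.  30.]
setup [294.308 172.199   0.641] 0.023
setup_block_c 0.52 35375 350.0 374.0 [566. 246.  30.]
setup [527.831 284.32    1.098] 0.842
```

View pics/w1.png

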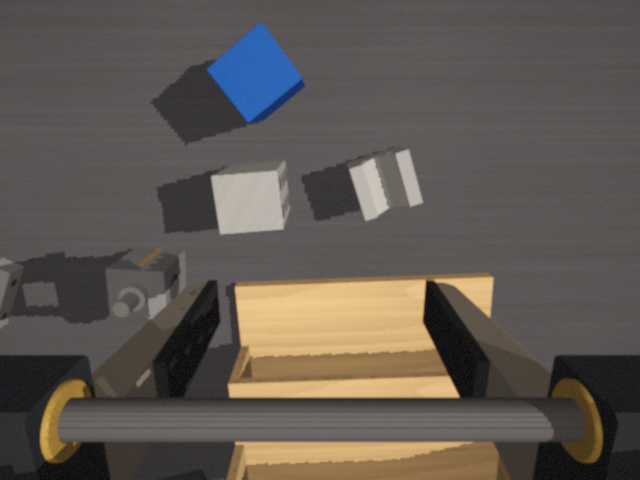

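Run:
```python
from h import *
c=cam("wrist");g=cv2.cvtColor(c["color"],cv2.COLOR_RGB2GRAY)
cv2.imwrite("pics/vcrop.png",cv2.resize(c["color"][130:240,330:450,::-1],None,fx=5,fy=5,interpolation=cv2.INTER_CUBIC))
print(c["o"],c["fx"])
for l in["vblock1_c","vblock2_c"]:
    for m,p in masks("wrist",l):
        v,u=np.nonzero(m);w=ray(c,u.mean(),v.mean(),30);print(p,len(u),u.mean(),v.mean())
        if 340<u.mean()<430:
            for sh in("v38","v44"): print(sh,*[np.round(k,3) for k in fit([(c,m)],sh,w,yaws=[-.6,-.3,0,.3,.6])])
```

```text
[320.26268282 221.00171297 383.86177436] 414.8970798593178
0.67 35306 346.13856001812724 375.3936158160086
v38 [ 5.12278e+02  2.81325e+02 -4.50000e-01] 0.898
v44 [ 5.42668e+02  2.96478e+02 -4.73000e-01] 0.889
0.55 3637 380.49628814957384 184.34204014297498
v38 [3.78840e+02 2.72711e+02 3.18000e-01] 0.041
v44 [3.78460e+02 2.72017e+02 3.21000e-01] 0.054
```

View pics/vcrop.png

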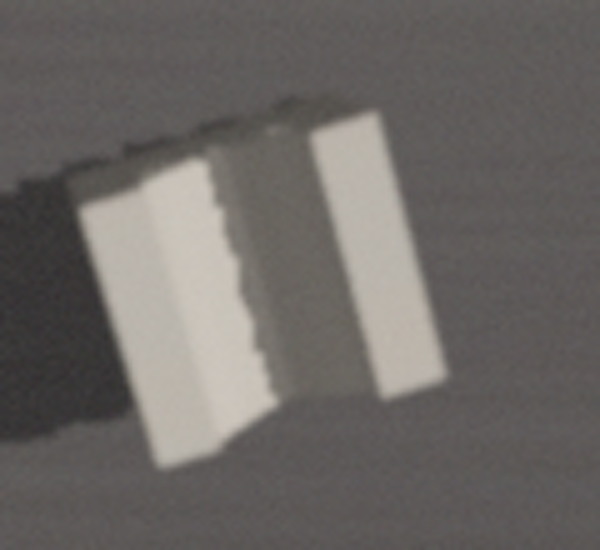

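V-block at (386,184) in the wrist view lies at (379,272.5), yaw 0.315, and its size fits. I'll go and grasp it.

>>> send_rows --pt "0.18 0.43 0.78 0 0 -0.88 0" --pt "0 0 0 0 0 -0.88 0" --pt "0 0 0 0 0 -0.88 0" --pt "0 0 0.78 0 0 0 0" --pt "0 0 0.78 0 0 0 0" --pt "0 0 0.78 0 0 0 0" --pt "0 0 0 0 0 0 0" --pt "0 0 0 0 0 0 0"

```text
t: 4.45
tcp_pos: [392.1, 237.7, 88.9]
tcp_rot: [-0.002, -0.158, 0.987, -0.001]
wrist_force: [0.6, -0.4, 0.7]
opening: 1.0
gripper_force: 0.0
```

```bash
python3 -c "
from h import *
plan(379,272.5,8,.315)"
```

```text
t 4.5 tcp [392.1 237.7  88.9] psi 0.318 world d [-13.1  34.8 -80.9]
 rz units 0.03
 tool units [0.04 0.93 2.02]
```

>>> send_rows --pt "0.04 0.93 0 0 0 0 0" --pt "0 0 0.67 0 0 0 0" --pt "0 0 0.67 0 0 0 0" --pt "0 0 0.68 0 0 0 0" --pt "0 0 0 0 0 0 0" --pt "0 0 0 0 0 0 255" --pt "0 0 0 0 0 0 255" --pt "0 0 0 0 0 0 255"

```text
t: 5.12
tcp_pos: [381.8, 273.8, 11.2]
tcp_rot: [0.002, -0.158, 0.987, 0.001]
wrist_force: [0.2, -1.1, -0.4]
opening: 0.804
gripper_force: 0.0
```

>>> send_rows --pt "0 0 0 0 0 0 255" --pt "0 0 0 0 0 0 255" --pt "0 0 0 0 0 0 255" --pt "0 0 0 0 0 0 255" --pt "0 0 -0.8 0 0 0 255" --pt "0 0 -0.8 0 0 0 255" --pt "0 0 0 0 0 0 255"

```text
t: 5.7
tcp_pos: [382.7, 274.4, 77.1]
tcp_rot: [0.003, -0.158, 0.988, 0.002]
wrist_force: [-0.2, 0.2, -2.1]
opening: 0.539
gripper_force: 30.0
```

>>> send_rows --pt "0 0 0 0 0 0.8 255" --pt "0 0 0 0 0 0.8 255" --pt "0 0 0 0 0 0.8 255" --pt "-0.82 0.175 0 0 0 0 255" --pt "-0.82 0.175 0 0 0 0 255" --pt "-0.82 0.175 0 0 0 0 255" --pt "-0.82 0.175 0 0 0 0 255" --pt "0 0 0 0 0 0 255"

```text
t: 6.37
tcp_pos: [517.1, 304.7, 72.6]
tcp_rot: [0.003, -0.013, 1.0, 0.0]
wrist_force: [1.1, 1.5, -1.6]
opening: 0.544
gripper_force: 30.0
```

```bash
cat >> h.py <<'E'
def rk(x,y): a=R.from_euler('z',.03).as_matrix()@[x,y,0]; return 477+a[0],260+a[1]
E
python3 -c "
from h import *
plan(*rk(38,45),24,.03)"
```

```text
t 6.4 tcp [517.1 304.7  72.6] psi 0.026 world d [ -3.4   1.4 -48.6]
 rz units -0.03
 tool units [0.08 0.04 1.21]
```

>>> send_rows --pt "0.08 0.04 0.6 0 0 0 255" --pt "0 0 0.6 0 0 0 255" --pt "0 0 0 0 0 0 255" --pt "0 0 0 0 0 0 255" --pt "0 0 0 0 0 0 0" --pt "0 0 0 0 0 0 0" --pt "0 0 0 0 0 0 0" --pt "0 0 0 0 0 0 0"

```text
t: 7.03
tcp_pos: [507.8, 306.1, 26.0]
tcp_rot: [0.001, -0.014, 1.0, 0.0]
wrist_force: [-0.1, -0.2, -0.3]
opening: 0.809
gripper_force: 0.0
```

>>> send_rows --pt "0 0 -0.8 0 0 0 0" --pt "0 0 -0.8 0 0 0 0" --pt "0 0 0 0 0 0 255" --pt "0.7 0 0 0 -1 0 255" --pt "0.7 0 0 0 -1 0 255" --pt "0 0 0 0 -1 0 255" --pt "0 0 0 0 0 0 255" --pt "0 0 0 0 0 0 255"

```text
t: 7.7
tcp_pos: [452.6, 305.8, 85.5]
tcp_rot: [0.164, -0.017, 0.986, -0.0]
wrist_force: [-0.0, 0.7, -0.0]
opening: 0.565
gripper_force: 0.0
```

Run:
```python
from h import *
c=cam("wrist");save(c,"w2.png")
s=bot.get_state(); print(psi(s)[1].round(2),s["opening"])
plan(*rk(-5,45),20)
c=cam("top")
for m,p in masks("top","vblock1_c"):
    v,u=np.nonzero(m);print(p,len(u),u.mean(),v.mean(),ray(c,u.mean(),v.mean(),50))
```

```text
[[-0.95 -0.03  0.32]
 [-0.03  1.    0.01]
 [-0.32 -0.   -0.95]] 0.5173461575303677
t 7.8 tcp [455. 305.  86.] psi 0.029 world d [ 15.6  -0.2 -66. ]
 tool units [ 0.17 -0.01  1.69]
0.85 730 302.14109589041095 201.86438356164385 [614.19234904   0.7977315   50.        ]
0.57 5124 467.2472677595628 179.08743169398906 [ 658.86300622 -315.16030825   50.        ]
0.53 453 354.9823399558499 269.97792494481234 [484.90538096 -95.93195633  50.        ]
```

View pics/w2.png

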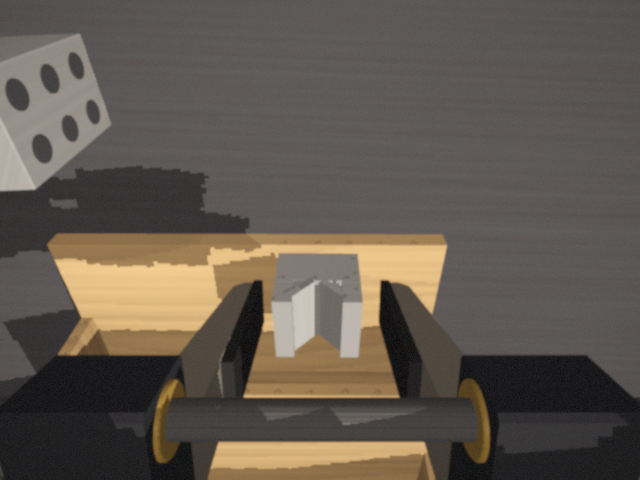

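V-block stands upright on the lower board's open part (315,300). Close the fingers, go down behind it and push.

>>> send_rows --pt "0 0 0 0 0 0 255" --pt "0 0 0 0 0 0 255" --pt "0 0 0 0 0 0 255" --pt "0 0 0 0 0 0 255" --pt "0.1 0 0.55 0 0 0 255" --pt "0.1 0 0.55 0 0 0 255" --pt "0.09 0 0.55 0 0 0 255" --pt "0 0 0 0 0 0 255"

```text
t: 8.52
tcp_pos: [465.0, 301.2, 15.9]
tcp_rot: [0.163, -0.013, 0.987, -0.003]
wrist_force: [0.1, -0.4, 0.9]
opening: 0.002
gripper_force: 0.0
```

>>> send_rows --pt "-0.3 0 0.1 0 0 0 255" --pt "-0.3 0 0.1 0 0 0 255" --pt "-0.3 0 0.1 0 0 0 255" --pt "-0.3 0 0.1 0 0 0 255" --pt "0 0 0 0 0 0 255"

```text
t: 8.93
tcp_pos: [519.4, 304.3, 21.2]
tcp_rot: [0.166, -0.012, 0.986, 0.0]
wrist_force: [0.1, -0.1, 0.1]
opening: 0.005
gripper_force: 0.0
```

Run:
```python
from h import *
plan(*rk(65.6,45),20)
```

```text
t 8.9 tcp [519.4 304.3  21.2] psi 0.024 world d [21.9  2.7 -1.2]
 tool units [-0.51  0.05  0.21]
```

>>> send_rows --pt "-0.25 0.02 0.1 0 0 0 255" --pt "-0.26 0.02 0.1 0 0 0 255" --pt "0 0 0 0 0 0 255" --pt "0.6 0 -0.2 0 0 0 255" --pt "0.6 0 -0.2 0 0 0 255" --pt "0.6 0 -0.2 0 0 0 255" --pt "-0.3 0 -0.8 0 0 0 0" --pt "-0.3 0 -0.8 0 0 0 0"

```text
t: 9.6
tcp_pos: [461.4, 304.4, 85.0]
tcp_rot: [0.163, -0.015, 0.987, -0.003]
wrist_force: [0.1, 1.4, 0.2]
opening: 0.127
gripper_force: 0.0
```

>>> send_rows --pt "-0.3 0 -0.8 0 0 0 0" --pt "0 0 0 0 0.9 0 0" --pt "0 0 0 0 0.9 0 0" --pt "0 0 0 0 0.9 0 0" --pt "0 0 0 0 0 0 0"

```text
t: 10.02
tcp_pos: [470.2, 305.0, 122.1]
tcp_rot: [0.004, -0.011, 1.0, -0.001]
wrist_force: [0.9, -0.6, 0.7]
opening: 0.491
gripper_force: 0.0
```

Run:
```python
from h import *
c=cam("wrist");save(c,"w3.png")
plan(386,162.5,25,.08)
s=bot.get_state();print(psi(s)[1].round(3))
for m,p in masks("wrist","setup_block_c"):
    v,u=np.nonzero(m);print(p,len(u),u.mean(),v.mean())
    w=ray(c,u.mean(),v.mean(),30);print(*[np.round(k,3) for k in fit([(c,m)],"setup",w,yaws=[-.3,0,.3])])
for m,p in masks("wrist","vblock1_c"):
    v,u=np.nonzero(m);print("v",p,len(u),u.mean(),v.mean(),u.min(),u.max(),v.min(),v.max(),ray(c,u.mean(),v.min(),50))
```

```text
t 10.1 tcp [468.3 304.4 120.9] psi 0.022 world d [ -82.3 -141.9  -95.9]
 rz units -0.48
 tool units [ 2.33 -3.37  2.4 ]
[[-1.    -0.022  0.01 ]
 [-0.022  1.    -0.005]
 [-0.01  -0.005 -1.   ]]
0.66 13718 70.08317538999854 98.17801428779705
[3.86390e+02 1.61828e+02 7.00000e-02] 0.011
```

View pics/w3.png

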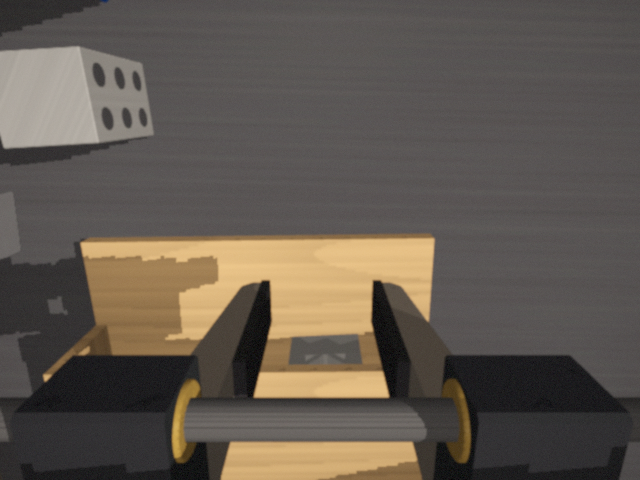

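>>> send_rows --pt "0 0 0 0 0 -0.4 0" --pt "0.57 -0.85 0 0 0 0 0" --pt "0.57 -0.85 0 0 0 0 0" --pt "0.57 -0.85 0 0 0 0 0" --pt "0.57 -0.85 0 0 0 0 0" --pt "0 0 0 0 0 0 0" --pt "0 0 0 0 0 0 0"

```text
t: 10.75
tcp_pos: [381.9, 161.8, 120.4]
tcp_rot: [0.003, -0.037, 0.999, -0.003]
wrist_force: [-0.3, 1.2, -0.4]
opening: 1.0
gripper_force: 0.0
```

```bash
python3 - <<'E'
from h import *
plan(386.3,162,35,.07)
c=dict(fx=414.9,fy=414.9,cx=320,cy=240)
E
python3 - <<'E'
from h import *
# V-block front-face lower edge in w3, taken at tcp (468.3,304.4,120.9), psi .022
w=bot.camera("wrist");a=R.from_euler('z',.022).as_matrix()@np.diag([-1,1,-1.]);T=np.eye(4);T[:3,:3]=a;T[:3,3]=[468.3,304.4,120.9]
M=T@w["T_tool_cam"];w["Rw"]=M[:3,:3];w["o"]=M[:3,3]
p=ray(w,325,335,12);print(p,R.from_euler('z',-.03).as_matrix()@(p-[477,260,0])); p=ray(w,260,236,12);print(p-[477,0,0])
E
```

```text
t 10.8 tcp [381.9 161.8 120.4] psi 0.074 world d [  4.4   0.2 -85.4]
 rz units 0.03
 tool units [-0.11 -0.    2.14]
[546.77481806 308.76209042  12.        ] [71.20606504 46.64721855 12.        ]
[ -6.62226334 261.50118242  12.        ]
```

>>> send_rows --pt "-0.1 0 0.7 0 0 0 0" --pt "0 0 0.7 0 0 0 0" --pt "0 0 0.72 0 0 0 0" --pt "0 0 0 0 0 0 0" --pt "0 0 0 0 0 0 255" --pt "0 0 0 0 0 0 255" --pt "0 0 0 0 0 0 255" --pt "0 0 0 0 0 0 255" --force 40

```text
t: 11.47
tcp_pos: [390.1, 163.8, 37.3]
tcp_rot: [0.005, -0.037, 0.999, -0.002]
wrist_force: [0.5, -0.2, 0.6]
opening: 0.732
gripper_force: 0.0
```

>>> send_rows --pt "0 0 0 0 0 0 255" --pt "0 0 0 0 0 0 255" --pt "0 0 -0.8 0 0 0 255" --pt "0 0 -0.8 0 0 0 255" --pt "0 0 -0.8 0 0 0 255" --pt "0 0 -0.5 0 0 0.35 255" --pt "0 0 0 0 0 0 255" --pt "0 0 0 0 0 0 255"

```text
t: 12.13
tcp_pos: [388.0, 163.6, 152.0]
tcp_rot: [0.004, -0.017, 1.0, -0.002]
wrist_force: [0.2, -0.7, -6.6]
opening: 0.542
gripper_force: 40.0
```

Run:
```python
from h import *
plan(*rk(97,45),113,.03)
```

```text
t 12.1 tcp [388.  163.6 152. ] psi 0.033 world d [184.6 144.3 -39. ]
 rz units 0.03
 tool units [-4.72  3.47  0.98]
```

>>> send_rows --pt "-0.67 0.5 0 0 0 0 255" --pt "-0.67 0.5 0 0 0 0 255" --pt "-0.67 0.5 0 0 0 0 255" --pt "-0.67 0.5 0 0 0 0 255" --pt "-0.67 0.5 0 0 0 0 255" --pt "-0.67 0.5 0 0 0 0 255" --pt "-0.67 0.47 0 0 0 0 255" --pt "0 0 0 0 0 0 255"

```text
t: 12.8
tcp_pos: [573.9, 311.8, 148.1]
tcp_rot: [0.004, -0.018, 1.0, -0.003]
wrist_force: [1.6, 1.2, -4.7]
opening: 0.54
gripper_force: 40.0
```

Run:
```python
from h import *
plan(*rk(95,45),112,.03)
```

```text
t 12.8 tcp [573.9 311.8 148.1] psi 0.036 world d [ -3.3  -4.  -36.1]
 rz units 0.05
 tool units [ 0.08 -0.1   0.9 ]
```

>>> send_rows --pt "0.08 -0.1 0.45 0 0 0 255" --pt "0 0 0.47 0 0 0 255" --pt "0 0 0 0 0 0 255" --pt "0 0 0 0 0 0 255" --pt "0 0 0 0 0 0 0" --pt "0 0 0 0 0 0 0" --pt "0 0 0 0 0 0 0" --pt "0 0 0 0 0 0 0"

```text
t: 13.47
tcp_pos: [567.5, 303.6, 114.4]
tcp_rot: [0.002, -0.016, 1.0, -0.003]
wrist_force: [-0.5, 0.0, -0.3]
opening: 0.809
gripper_force: 0.0
```

>>> send_rows --pt "0 0 -0.6 0 0 0 0" --pt "0 0 -0.7 0 0 0 0" --pt "0.75 0 0 0 0 0 255" --pt "0.75 0 0 0 -0.9 0 255" --pt "0 0 0 0 -0.9 0 255" --pt "0 0 0 0 -0.9 0 255" --pt "0 0 0 0 0 0 255" --pt "0 0 0 0 0 0 255"

```text
t: 14.13
tcp_pos: [506.2, 303.2, 166.9]
tcp_rot: [0.163, -0.018, 0.986, -0.0]
wrist_force: [0.7, -0.4, 0.7]
opening: 0.565
gripper_force: 0.0
```

Run:
```python
from h import *
plan(*rk(48,45),98); print(psi(bot.get_state())[1].round(2))
c=cam("top")
for m,p in masks("top","setup_block_c"):
    v,u=np.nonzero(m);w=ray(c,u.mean(),v.mean(),110);print(p,len(u),u.mean(),v.mean(),w)
    if w[0]>500:print(*[np.round(k,3) for k in fit([(c,m)],"setup",w,z0=74,yaws=[-.2,.1])])
```

```text
t 14.1 tcp [506.2 303.2 166.9] psi 0.036 world d [ 17.4   3.2 -68.9]
 tool units [0.14 0.07 1.77]
[[-0.95 -0.04  0.32]
 [-0.04  1.    0.01]
 [-0.32 -0.01 -0.95]]
0.87 1494 123.92503346720214 216.90562248995985 [571.13095264 306.82386222 110.        ]
[5.69071e+02 3.03776e+02 2.10000e-02] 0.045
0.79 1100 204.17727272727274 379.7845454545455 [300.19437276 158.42743994 110.        ]
```

>>> send_rows --pt "0 0 0 0 0 0 255" --pt "0 0 0 0 0 0 255" --pt "0 0 0 0 0 0 255" --pt "0 0 0 0 0 0 255" --pt "0.05 0.02 0.6 0 0 0 255" --pt "0.05 0 0.6 0 0 0 255" --pt "0.04 0 0.57 0 0 0 255" --pt "0 0 0 0 0 0 255"

```text
t: 14.9
tcp_pos: [524.7, 301.1, 94.5]
tcp_rot: [0.162, -0.016, 0.987, -0.003]
wrist_force: [-0.1, -0.4, -0.6]
opening: 0.008
gripper_force: 0.0
```

>>> send_rows --pt "-0.32 0 0.11 0 0 0 255" --pt "-0.32 0 0.11 0 0 0 255" --pt "-0.32 0 0.11 0 0 0 255" --pt "-0.32 0 0.11 0 0 0 255" --pt "0 0 0 0 0 0 255"

```text
t: 15.32
tcp_pos: [582.2, 304.6, 99.6]
tcp_rot: [0.166, -0.015, 0.986, 0.0]
wrist_force: [0.0, -0.8, 1.0]
opening: 0.007
gripper_force: 0.9
```

Run:
```python
from h import *
plan(*rk(129.5,42),98)
```

```text
t 15.3 tcp [582.2 304.6  99.6] psi 0.03 world d [22.9  1.3 -1.6]
 tool units [-0.53  0.02  0.23]
```

>>> send_rows --pt "-0.26 0.02 0.11 0 0 0 255" --pt "-0.27 0 0.12 0 0 0 255" --pt "0 0 0 0 0 0 255" --pt "0.7 0 -0.25 0 0 0 255" --pt "0.7 0 -0.25 0 0 0 255" --pt "-0.24 0 -0.7 0 0 0 255" --pt "-0.24 0 -0.7 0 0 0 255" --pt "-0.24 0 -0.7 0 0 0 255"

```text
t: 15.98
tcp_pos: [542.0, 305.2, 187.3]
tcp_rot: [0.164, -0.017, 0.986, -0.0]
wrist_force: [1.1, 0.3, 0.6]
opening: 0.004
gripper_force: 0.0
```

>>> send_rows --pt "-0.24 0 -0.7 0 0 0 0" --pt "0 0 0 0 0.9 0 0" --pt "0 0 0 0 0.9 0 0" --pt "0 0 0 0 0.9 0 0" --pt "0.35 -0.85 0 0 0 0 0" --pt "0.35 -0.85 0 0 0 0 0" --pt "0.35 -0.85 0 0 0 0 0" --pt "0.35 -0.85 0 0 0 0 0"

```text
t: 16.65
tcp_pos: [490.7, 165.9, 215.8]
tcp_rot: [0.003, -0.016, 1.0, -0.003]
wrist_force: [1.6, -0.9, -0.3]
opening: 0.565
gripper_force: 0.0
```

>>> send_rows --pt "0.35 -0.85 0 0 0 0 0" --pt "0.35 -0.85 0 0 0 0 0" --pt "0.35 -0.85 0 0 0 0 0" --pt "0 0 0 0 0 0 0" --pt "0 0 0 0 0 0 0"

```text
t: 17.07
tcp_pos: [452.5, 62.9, 217.1]
tcp_rot: [0.004, -0.014, 1.0, -0.002]
wrist_force: [-0.2, 1.4, -0.3]
opening: 0.926
gripper_force: 0.0
```

Run:
```python
from h import *
c=cam("wrist");save(c,"w4.png")
for m,p in masks("wrist","mag_base_c"):
    v,u=np.nonzero(m);w=ray(c,u.mean(),v.mean(),30);print(p,len(u),u.mean(),v.mean(),w)
    if p>.4 or len(u)>1500:print(*[np.round(k,3) for k in fit([(c,m)],"mag",w,yaws=[-.3,0,.3])])
c=cam("top");save(c,"top1.png")
for m,p in masks("top","setup_block_c"):
    v,u=np.nonzero(m);print(p,len(u),u.mean(),v.mean(),ray(c,u.mean(),v.min(),130),ray(c,u.mean(),v.max(),80))
plan(469,58.6,25,-.08)
```

```text
0.64 3921 316.9160928334609 228.1145116041826 [470.74081641  58.71956331  30.        ]
[ 4.69044e+02  5.90400e+01 -6.40000e-02] 0.044
0.59 2946 254.2396469789545 365.5743380855397 [6.13591824e+02 3.91360631e-01 3.00000000e+01]
[ 6.11305e+02  3.68000e+00 -1.36000e-01] 0.297
0.51 175 119.94857142857143 191.86857142857144 [618.50239048 309.14519847 130.        ] [613.51872323 328.77393522  80.        ]
0.29 10071 128.8045874292523 179.82752457551385 [705.23314872 300.36880917 130.        ] [465.37863594 302.42901359  80.        ]
t 17.3 tcp [453.4  65.7 216.5] psi 0.035 world d [  15.6   -7.1 -191.5]
 rz units 0.96
 tool units [-0.4  -0.15  4.79]
```

View pics/top1.png

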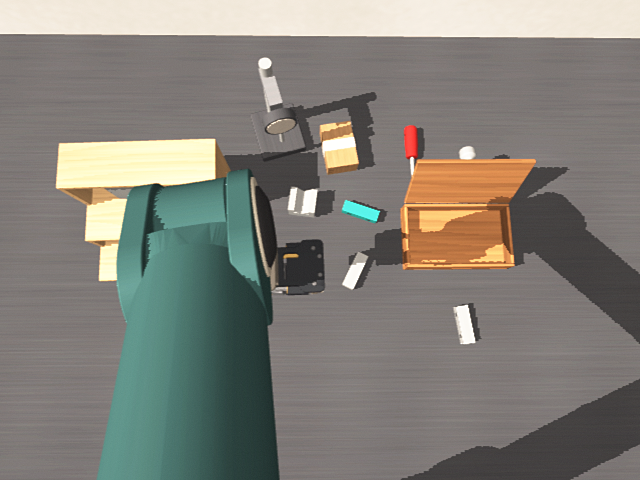

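Top view: the arm covers the rack's left; the setup block is no longer visible in front of the top board except a bit. V-block (303,201), parallels (357,270) and (465,324), carton, stand unmoved. Next: the magnetic base.

>>> send_rows --pt "0 0 0 0 0 0.83 0" --pt "-0.4 -0.14 0.3 0 0 0 0" --pt "0 0 0.8 0 0 0 0" --pt "0 0 0.8 0 0 0 0" --pt "0 0 0.8 0 0 0 0" --pt "0 0 0 0 0 0 0" --pt "0 0 0 0 0 0 0"

```text
t: 17.85
tcp_pos: [468.6, 57.5, 107.4]
tcp_rot: [0.002, 0.033, 0.999, -0.003]
wrist_force: [0.6, -0.0, 0.4]
opening: 1.002
gripper_force: 0.0
```

Run:
```python
from h import *
plan(469,59,28,-.065)
```

```text
t 17.9 tcp [468.6  57.5 107.4] psi -0.066 world d [  0.4   1.5 -79.4]
 rz units -0.01
 tool units [-0.01  0.04  1.99]
```

>>> send_rows --pt "0 0.04 0.66 0 0 0 0" --pt "0 0 0.66 0 0 0 0" --pt "0 0 0.67 0 0 0 0" --pt "0 0 0 0 0 0 0" --pt "0 0 0 0 0 0 255" --pt "0 0 0 0 0 0 255" --pt "0 0 0 0 0 0 255" --pt "0 0 0 0 0 0 255"

```text
t: 18.52
tcp_pos: [471.5, 58.7, 30.7]
tcp_rot: [0.005, 0.034, 0.999, -0.002]
wrist_force: [-0.7, -0.1, 0.5]
opening: 0.734
gripper_force: 0.0
```

>>> send_rows --pt "0 0 0 0 0 0 255" --pt "0 0 0 0 0 0 255" --pt "0 0 -0.8 0 0 0 255" --pt "0 0 -0.8 0 0 0 255" --pt "0 0 -0.8 0 0 0 255" --pt "0 0 -0.6 0 0 -0.8 255" --pt "0 0 0 0 0 0 255" --pt "0 0 0 0 0 0 255"

```text
t: 19.18
tcp_pos: [469.2, 59.1, 149.1]
tcp_rot: [0.004, -0.014, 1.0, -0.002]
wrist_force: [-0.6, -0.6, -7.3]
opening: 0.543
gripper_force: 39.9
```

Run:
```python
from h import *
plan(*rk(95,-45),104,.03)
```

```text
t 19.2 tcp [469.2  59.1 149.1] psi 0.027 world d [104.1 158.8 -45.1]
 rz units -0.02
 tool units [-2.72  3.89  1.13]
```

>>> send_rows --pt "-0.54 0.78 0 0 0 0 255" --pt "-0.54 0.78 0 0 0 0 255" --pt "-0.54 0.78 0 0 0 0 255" --pt "-0.54 0.78 0 0 0 0 255" --pt "-0.54 0.78 0 0 0 0 255" --pt "0 0 0 0 0 0 255" --pt "0 0 0 0 0 0 255"

```text
t: 19.77
tcp_pos: [571.0, 219.7, 144.6]
tcp_rot: [0.001, -0.015, 1.0, -0.004]
wrist_force: [-0.9, -1.4, -6.1]
opening: 0.54
gripper_force: 39.9
```

Run:
```python
from h import *
plan(*rk(95,-45),105,.03)
```

```text
t 19.8 tcp [571.  219.7 144.6] psi 0.031 world d [  2.3  -1.8 -39.6]
 rz units 0.01
 tool units [-0.06 -0.05  0.99]
```

>>> send_rows --pt "-0.06 -0.05 0.5 0 0 0 255" --pt "0 0 0.5 0 0 0 255" --pt "0 0 0 0 0 0 255" --pt "0 0 0 0 0 0 255" --pt "0 0 0 0 0 0 0" --pt "0 0 0 0 0 0 0" --pt "0 0 0 0 0 0 0" --pt "0 0 0 0 0 0 0"

```text
t: 20.43
tcp_pos: [574.9, 215.3, 108.4]
tcp_rot: [0.003, -0.014, 1.0, -0.003]
wrist_force: [0.2, -0.4, -0.1]
opening: 0.809
gripper_force: 0.0
```

>>> send_rows --pt "0 0 -0.85 0 0 0 0" --pt "0 0 -0.85 0 0 0 0" --pt "0.85 0 0 0 0 0 0" --pt "0.75 0 0 0 -0.9 0 255" --pt "0 0 0 0 -0.9 0 255" --pt "0 0 0 0 -0.9 0 255" --pt "0 0 0 0 0 0 255" --pt "0 0 0 0 0 0 255"

```text
t: 21.1
tcp_pos: [509.6, 214.9, 176.4]
tcp_rot: [0.163, -0.016, 0.986, -0.0]
wrist_force: [0.8, 0.0, 0.3]
opening: 0.657
gripper_force: 0.0
```

Run:
```python
from h import *
plan(*rk(48,-46),97); print(psi(bot.get_state())[1].round(2))
c=cam("wrist")
for m,p in masks("wrist","mag_base_c"):
    v,u=np.nonzero(m);w=ray(c,u.mean(),v.mean(),110);print(p,len(u),u.mean(),v.mean(),w)
    print(*[np.round(k,3) for k in fit([(c,m)],"mag",w,z0=74,yaws=[-.2,.1])])
```

```text
t 21.1 tcp [509.6 214.9 176.4] psi 0.031 world d [ 16.8   0.5 -79.4]
 tool units [0.24 0.01 2.01]
[[-0.95 -0.03  0.32]
 [-0.03  1.    0.  ]
 [-0.32 -0.01 -0.95]]
0.63 8841 317.1391245334238 303.3245108019455 [574.88322683 213.62152524 110.        ]
[5.76677e+02 2.14235e+02 4.20000e-02] 0.039
0.31 78933 381.24133125562184 249.48449951224455 [528.67838636 251.17317962 110.        ]
[4.76384e+02 2.93281e+02 1.74000e-01] 0.83
```

>>> send_rows --pt "0 0 0 0 0 0 255" --pt "0 0 0 0 0 0 255" --pt "0 0 0 0 0 0 255" --pt "0 0 0 0 0 0 255" --pt "0.08 0 0.67 0 0 0 255" --pt "0.08 0 0.67 0 0 0 255" --pt "0.08 0 0.65 0 0 0 255" --pt "0 0 0 0 0 0 255"

```text
t: 21.87
tcp_pos: [526.1, 212.4, 93.5]
tcp_rot: [0.162, -0.015, 0.987, -0.003]
wrist_force: [-0.0, -0.5, 0.3]
opening: 0.004
gripper_force: 0.0
```

>>> send_rows --pt "-0.32 0 0.11 0 0 0 255" --pt "-0.32 0 0.11 0 0 0 255" --pt "-0.32 0 0.11 0 0 0 255" --pt "-0.32 0 0.11 0 0 0 255" --pt "0 0 0 0 0 0 255"

```text
t: 22.28
tcp_pos: [584.4, 215.7, 99.4]
tcp_rot: [0.166, -0.014, 0.986, -0.0]
wrist_force: [0.5, 0.0, 0.5]
opening: 0.006
gripper_force: 0.0
```

Run:
```python
from h import *
plan(*rk(129.5,-47),98)
```

```text
t 22.3 tcp [584.4 215.7  99.4] psi 0.027 world d [23.5  1.2 -1.4]
 tool units [-0.54  0.02  0.23]
```

>>> send_rows --pt "-0.26 0.02 0.11 0 0 0 255" --pt "-0.28 0 0.12 0 0 0 255" --pt "0 0 0 0 0 0 255" --pt "0.7 0 -0.25 0 0 0 255" --pt "0.7 0 -0.25 0 0 0 255" --pt "0.7 0 -0.25 0 0 0 255" --pt "-0.24 0 -0.7 0 0 0 0" --pt "-0.24 0 -0.7 0 0 0 0"

```text
t: 22.95
tcp_pos: [512.4, 214.3, 155.8]
tcp_rot: [0.162, -0.016, 0.987, -0.001]
wrist_force: [1.5, 0.6, -0.1]
opening: 0.122
gripper_force: 0.0
```

>>> send_rows --pt "-0.24 0 -0.7 0 0 0 0" --pt "-0.24 0 -0.7 0 0 0 0" --pt "0 0 0 0 0 0 0" --pt "0 0 0 0 0 0 0" --pt "0 0 0 0 0 0 0"

```text
t: 23.37
tcp_pos: [515.2, 215.2, 215.5]
tcp_rot: [0.164, -0.015, 0.986, -0.0]
wrist_force: [0.1, 0.1, -0.2]
opening: 0.489
gripper_force: 0.0
```

Run:
```python
from h import *
s=bot.get_state();print(s["tcp_pos"])
c=cam("wrist");save(c,"w5.png")
c=cam("scene");save(c,"scene1.png")
t=cam("top")
for uv,z in[((262,158),0),((305,148),0),((281,122),150),((281,122),100),((299,125),130),((265,65),212),((325,172),40),((357,167),40)]: print(uv,z,ray(t,*uv,z).round())
M={}
for n,c in(("top",t),("scene",c)):
  for m,p in masks(n,"vblock1_c"):
    v,u=np.nonzero(m);w=ray(c,u.mean(),v.mean(),25);print(n,p,len(u),u.mean(),v.mean(),w.round())
    if abs(w[0]-625)<40 and abs(w[1])<40:
        for sh in("v38","v44"):print(sh,*[np.round(k,3) for k in fit([(c,m)],sh,w,yaws=[-.4,-.1,.2])])
```

```text
[515.15876655 215.21678519 215.48001247]
(262, 158) 0 [720.  83.   0.]
(305, 148) 0 [742.  -4.   0.]
(281, 122) 150 [728.  36. 150.]
(281, 122) 100 [752.  39. 100.]
(299, 125) 130 [732.   5. 130.]
(265, 65) 212 [797.  58. 212.]
(325, 172) 40 [677. -43.  40.]
(357, 167) 40 [ 687. -105.   40.]
top 0.67 672 302.1309523809524 202.27083333333334 [620.   1.  25.]
v38 [ 6.2149e+02  3.2800e-01 -5.9000e-02] 0.112
v44 [ 6.19799e+02  3.03000e-01 -6.00000e-02] 0.144
top 0.21 5186 466.97724643270345 178.98495950636328 [ 667. -324.   25.]
scene 0.89 638 291.88244514106583 263.50940438871476 [629.   3.  25.]
v38 [ 6.25688e+02  1.33200e+00 -1.35000e-01] 0.101
v44 [ 6.26996e+02  4.25800e+00 -1.60000e-01] 0.122
```

View pics/w5.png

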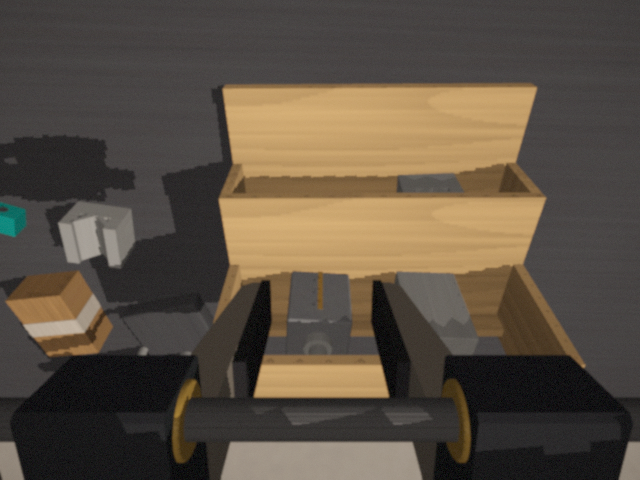

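Wrist view: magnetic base (318,300) and setup block (430,300) are upright behind the top board's edge, the V-block (430,185) is behind the upper board's edge. Next, the second V-block.

>>> send_rows --pt "0 0 0 0 0.9 0 0" --pt "0 0 0 0 0.9 0 0" --pt "0 0 0 0 0.9 0 0" --pt "-0.3 -0.76 0 0 0 0 0" --pt "-0.3 -0.76 0 0 0 0 0" --pt "-0.3 -0.76 0 0 0 0 0" --pt "-0.3 -0.76 0 0 0 0 0" --pt "-0.3 -0.76 0 0 0 0 0"

```text
t: 24.28
tcp_pos: [580.6, 63.4, 215.9]
tcp_rot: [0.003, -0.014, 1.0, -0.003]
wrist_force: [1.0, -0.1, 0.4]
opening: 0.995
gripper_force: 0.0
```

>>> send_rows --pt "-0.3 -0.76 0 0 0 0 0" --pt "-0.3 -0.76 0 0 0 0 0" --pt "0 0 0 0 0 0.54 0" --pt "0 0 0 0 0 0.54 0" --pt "0 0 0 0 0 0 0" --pt "0 0 0 0 0 0 0"

```text
t: 24.78
tcp_pos: [605.9, 5.1, 216.5]
tcp_rot: [0.003, 0.05, 0.999, -0.003]
wrist_force: [-0.3, -0.1, -0.0]
opening: 0.999
gripper_force: 0.0
```

Run:
```python
from h import *
c=cam("wrist");save(c,"w6.png")
for m,p in masks("wrist","vblock1_c"):
    v,u=np.nonzero(m);w=ray(c,u.mean(),v.mean(),25);print(p,len(u),u.mean(),v.mean(),w.round())
    if abs(w[0]-625)<40 and abs(w[1])<40:
        for sh in("v38","v44"):print(sh,*[np.round(k,3) for k in fit([(c,m)],sh,w,yaws=[-.4,-.1,.2])])
plan(622,1,9,-.1)
```

```text
0.86 3298 318.37416616130986 224.7577319587629 [621.  -0.  25.]
v38 [ 6.23269e+02  7.80000e-02 -1.27000e-01] 0.057
v44 [ 6.21948e+02  2.27000e-01 -1.21000e-01] 0.095
0.45 892 108.51569506726457 323.3497757847534 [ 700. -213.   25.]
t 24.9 tcp [606.    5.6 216.9] psi -0.099 world d [  16.    -4.6 -207.9]
 rz units 0.01
 tool units [-0.41 -0.08  5.2 ]
```

View pics/w6.png

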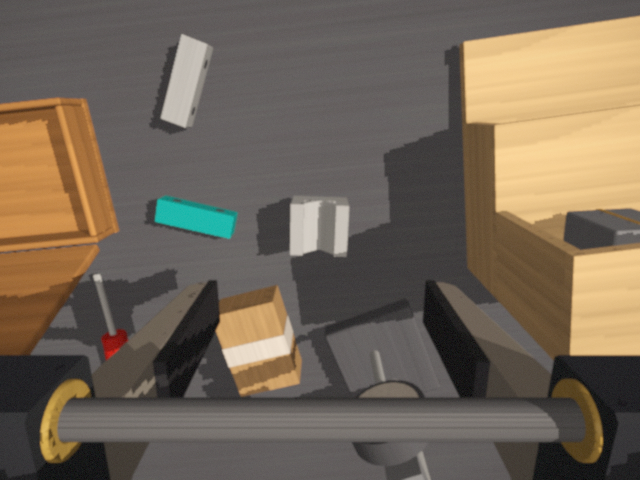

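>>> send_rows --pt "-0.42 -0.1 0 0 0 0.17 0" --pt "0 0 0.8 0 0 0 0" --pt "0 0 0.8 0 0 0 0" --pt "0 0 0.8 0 0 0 0" --pt "0 0 0.8 0 0 0 0" --pt "0 0 0 0 0 0 0" --pt "0 0 0 0 0 0 0"

```text
t: 25.47
tcp_pos: [622.2, -0.9, 88.5]
tcp_rot: [0.002, 0.06, 0.998, -0.003]
wrist_force: [0.2, -1.2, 1.1]
opening: 1.003
gripper_force: 0.0
```

Run:
```python
from h import *
plan(622.5,0,9,-.12)
```

```text
t 25.5 tcp [622.2  -0.9  88.5] psi -0.12 world d [  0.3   0.9 -79.5]
 rz units -0.0
 tool units [-0.    0.02  1.99]
```

>>> send_rows --pt "0 0.02 0.66 0 0 0 0" --pt "0 0 0.66 0 0 0 0" --pt "0 0 0.67 0 0 0 0" --pt "0 0 0 0 0 0 0" --pt "0 0 0 0 0 0 255" --pt "0 0 0 0 0 0 255" --pt "0 0 0 0 0 0 255" --pt "0 0 0 0 0 0 255" --force 30

```text
t: 26.13
tcp_pos: [625.6, -0.7, 12.3]
tcp_rot: [0.005, 0.06, 0.998, -0.002]
wrist_force: [-0.6, -0.2, 0.2]
opening: 0.734
gripper_force: 0.0
```

>>> send_rows --pt "0 0 0 0 0 0 255" --pt "0 0 0 0 0 0 255" --pt "0 0 -0.8 0 0 0 255" --pt "0 0 -0.8 0 0 0 255" --pt "0 0 -0.8 0 0 0 255" --pt "0 0 -0.8 0 0 -0.6 255" --pt "0 0 0 0 0 -0.65 255" --pt "0 0 0 0 0 0 255"

```text
t: 26.8
tcp_pos: [624.2, -0.1, 140.2]
tcp_rot: [0.005, -0.015, 1.0, -0.002]
wrist_force: [-0.2, 0.4, -2.2]
opening: 0.542
gripper_force: 30.0
```

Run:
```python
from h import *
plan(*rk(36,-45),25,.03)
```

```text
t 26.8 tcp [ 6.242e+02 -1.000e-01  1.402e+02] psi 0.031 world d [-109.8  216.2 -115.2]
 rz units 0.01
 tool units [2.58 5.48 2.88]
```

>>> send_rows --pt "0.5 0.65 0 0 0 0 255" --pt "0.5 0.8 0 0 0 0 255" --pt "0.5 0.8 0 0 0 0 255" --pt "0.4 0.8 0 0 0 0 255" --pt "0.4 0.8 0 0 0 0 255" --pt "0.28 0.8 0 0 0 0 255" --pt "0 0.83 0 0 0 0 255" --pt "0 0 0 0 0 0 255"

```text
t: 27.47
tcp_pos: [510.6, 224.0, 134.6]
tcp_rot: [0.002, -0.018, 1.0, -0.001]
wrist_force: [0.1, 0.9, -2.5]
opening: 0.54
gripper_force: 30.0
```

Run:
```python
from h import *
plan(*rk(36,-45),25,.03)
```

```text
t 27.5 tcp [510.6 224.  134.6] psi 0.037 world d [   3.7   -7.9 -109.6]
 rz units 0.05
 tool units [-0.09 -0.2   2.74]
```

>>> send_rows --pt "-0.09 -0.2 0.7 0 0 0 255" --pt "0 0 0.7 0 0 0 255" --pt "0 0 0.7 0 0 0 255" --pt "0 0 0.64 0 0 0 255" --pt "0 0 0 0 0 0 255" --pt "0 0 0 0 0 0 255" --pt "0 0 0 0 0 0 0" --pt "0 0 0 0 0 0 0"

```text
t: 28.13
tcp_pos: [518.4, 207.2, 26.6]
tcp_rot: [0.003, -0.014, 1.0, -0.003]
wrist_force: [1.0, 0.1, -0.0]
opening: 0.662
gripper_force: 0.0
```

>>> send_rows --pt "0 0 0 0 0 0 0" --pt "0 0 0 0 0 0 0" --pt "0 0 -0.8 0 0 0 0" --pt "0 0 -0.8 0 0 0 0" --pt "0.7 0 0 0 -0.9 0 255" --pt "0.7 0 0 0 -0.9 0 255" --pt "0 0 0 0 -0.9 0 255" --pt "0 0 0 0 0 0 255"

```text
t: 28.8
tcp_pos: [454.4, 207.5, 85.4]
tcp_rot: [0.163, -0.019, 0.986, -0.0]
wrist_force: [-0.9, -1.1, 0.8]
opening: 0.709
gripper_force: 0.0
```

Run:
```python
from h import *
c=cam("wrist")
plan(*rk(-13,-46),20); print(psi(bot.get_state())[1].round(2))
for m,p in masks("wrist","vblock1_c"):
    v,u=np.nonzero(m);w=ray(c,u.mean(),v.mean(),40);print(p,len(u),u.mean(),v.mean(),w.round())
    if len(u)<12000:print(*[np.round(k,3) for k in fit([(c,m)],"v44",w,z0=12,yaws=[-.2,.1])])
```

```text
t 28.9 tcp [457.9 207.8  86.6] psi 0.035 world d [  7.5   5.8 -66.6]
 tool units [0.35 0.15 1.64]
[[-0.95 -0.04  0.32]
 [-0.04  1.    0.01]
 [-0.32 -0.01 -0.95]]
0.86 7835 315.33554562858967 306.27364390555203 [502. 205.  40.]
[5.06558e+02 2.05726e+02 3.70000e-02] 0.14
```

>>> send_rows --pt "0 0 0 0 0 0 255" --pt "0 0 0 0 0 0 255" --pt "0 0 0 0 0 0 255" --pt "0 0 0 0 0 0 255" --pt "0 0 0 0 0 0 255" --pt "0.12 0 0.55 0 0 0 255" --pt "0.12 0 0.55 0 0 0 255" --pt "0.11 0 0.52 0 0 0 255"

```text
t: 29.57
tcp_pos: [463.6, 204.1, 33.3]
tcp_rot: [0.157, -0.014, 0.988, -0.002]
wrist_force: [-0.7, -0.9, -0.8]
opening: 0.042
gripper_force: 0.0
```

>>> send_rows --pt "0 0 0 0 0 0 255" --pt "-0.3 0 0.1 0 0 0 255" --pt "-0.3 0 0.1 0 0 0 255" --pt "-0.3 0 0.1 0 0 0 255" --pt "-0.3 0 0.1 0 0 0 255" --pt "0 0 0 0 0 0 255"

```text
t: 30.07
tcp_pos: [518.9, 207.2, 37.3]
tcp_rot: [0.162, -0.013, 0.987, -0.0]
wrist_force: [1.7, -0.4, -1.5]
opening: 0.005
gripper_force: 4.7
```

Run:
```python
from h import *
plan(*rk(65.6,-54),20)
```

```text
t 30.1 tcp [518.9 207.2  37.3] psi 0.026 world d [ 25.3   0.8 -17.3]
 tool units [-0.46  0.01  0.61]
```

Run:
```python
from h import *
c=cam("wrist");save(c,"w7.png")
s=bot.get_state();print(s["tcp_pos"],s["wrist_force"],s["gripper_force"])
```

```text
[517.23806739 206.95297783  36.6787402 ] [ 0.16897257 -0.06829003 -0.63806122] 4.72668348957086
```

View pics/w7.png

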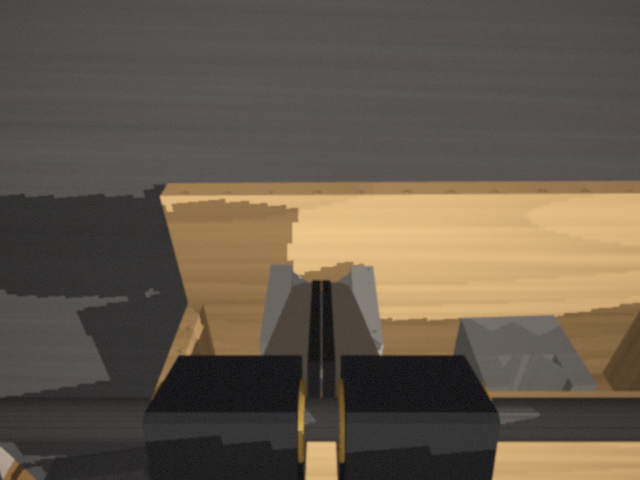

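Run:
```python
from h import *
c=cam("wrist")
for uv,z in[((272,265),12),((374,265),12),((272,265),56),((374,265),56),((240,193),0),((240,185),12),((458,320),12),((560,317),12)]: print(uv,z,ray(c,*uv,z).round())
print(proj(c,[517,207,37]))
cv2.imwrite("pics/w7c.png",cv2.resize(c["color"][240:400,220:620,::-1],None,fx=2,fy=2,interpolation=cv2.INTER_CUBIC))
```

```text
(272, 265) 12 [516. 182.  12.]
(374, 265) 12 [515. 232.  12.]
(272, 265) 56 [481. 188.  56.]
(374, 265) 56 [480. 225.  56.]
(240, 193) 0 [483. 167.   0.]
(240, 185) 12 [473. 170.  12.]
(458, 320) 12 [552. 282.  12.]
(560, 317) 12 [548. 336.  12.]
[322.15024387 302.47509176]
```

View pics/w7c.png

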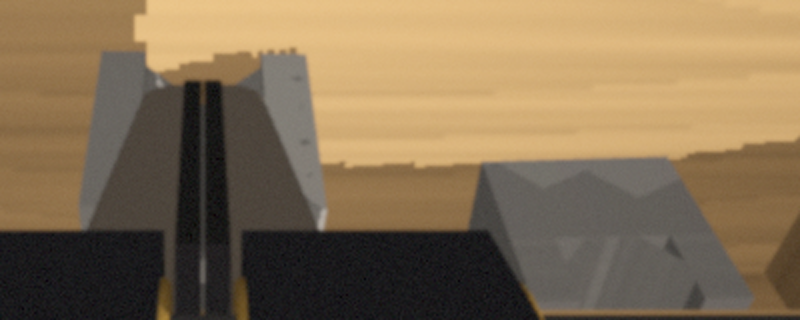

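The fingers rode into the groove of the V-block at z 37, pushing it to rack x≈62; its front face is at row 265. Back off, go lower, push again.

>>> send_rows --pt "0.48 0 -0.16 0 0 0 255" --pt "0.48 0 -0.16 0 0 0 255" --pt "0 0 0 0 0 0 255" --pt "0.14 0 0.4 0 0 0 255" --pt "0 0 0 0 0 0 255" --pt "0 0 0 0 0 0 255"

```text
t: 30.67
tcp_pos: [472.4, 205.6, 28.8]
tcp_rot: [0.157, -0.014, 0.988, -0.0]
wrist_force: [-5.4, -4.0, 9.7]
opening: 0.006
gripper_force: 20.1
```

Run:
```python
from h import *
plan(*rk(65.6,-52),20)
c=cam("wrist")
for m,p in masks("wrist","vblock1_c"):
    v,u=np.nonzero(m);print(p,len(u),u.mean(),v.mean(),u.min(),u.max(),v.min(),v.max(),ray(c,u.mean(),v.min(),12).round())
```

```text
t 30.7 tcp [472.4 205.6  28.8] psi 0.027 world d [71.7  4.4 -8.8]
 tool units [-1.64  0.06  0.76]
0.94 2762 319.35409123823314 309.79073135409124 256 384 275 396 [471. 204.  12.]
```

>>> send_rows --pt "-0.3 0 0.1 0 0 0 255" --pt "-0.3 0 0.1 0 0 0 255" --pt "-0.3 0 0.1 0 0 0 255" --pt "-0.07 0 -0.2 0 0 0 255" --pt "-0.14 0 -0.4 0 0 0 255" --pt "-0.2 0 -0.6 0 0 0 255" --pt "-0.2 0 -0.6 0 0 0 255" --pt "0 0 0 0 0 0 255"

```text
t: 31.43
tcp_pos: [514.6, 209.0, 108.2]
tcp_rot: [0.16, -0.014, 0.987, 0.001]
wrist_force: [0.6, 1.0, -0.3]
opening: 0.007
gripper_force: 0.0
```

Run:
```python
from h import *
s=bot.get_state();print(s["tcp_pos"],s["wrist_force"],s["gripper_force"])
c=cam("wrist");save(c,"w8.png")
cv2.imwrite("pics/w8.png",cv2.resize(c["color"][160:420,120:640,::-1],None,fx=1.5,fy=1.5))
for m,p in masks("wrist","vblock1_c"):
    v,u=np.nonzero(m);print(p,len(u),u.mean(),v.mean(),u.min(),u.max(),v.min(),v.max(),ray(c,u.mean(),v.min(),12).round())
```

```text
[514.56665979 208.97694676 108.23326683] [ 0.55825919  1.03223517 -0.32140612] 0.0
0.76 8915 313.8215367358385 182.28681996634884 267 364 132 238 [472. 203.  12.]
```

View pics/w8.png

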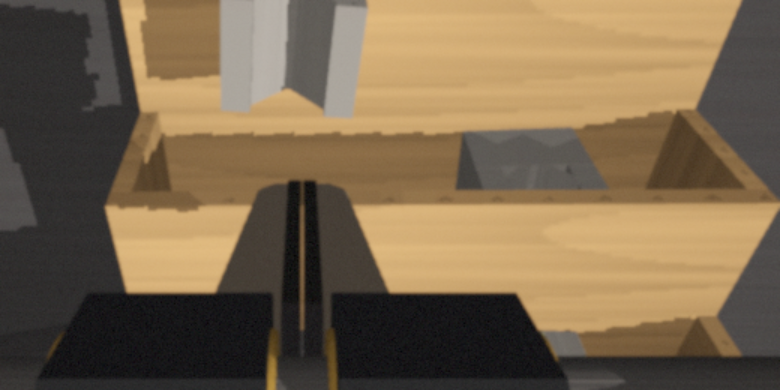

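The V-block stands free at the board's front (crop 293,60). Go farther back, then down.

>>> send_rows --pt "0.55 0 -0.18 0 0 0 255" --pt "0.55 0 -0.18 0 0 0 255" --pt "0.55 0 -0.18 0 0 0 255" --pt "0 0 0 0 0 0 255" --pt "0 0 0 0 0 0 255"

```text
t: 31.95
tcp_pos: [441.5, 206.2, 103.5]
tcp_rot: [0.157, -0.015, 0.988, -0.0]
wrist_force: [0.5, 0.7, 0.4]
opening: 0.005
gripper_force: 0.0
```

Run:
```python
from h import *
c=cam("wrist")
for m,p in masks("wrist","vblock1_c"):
    v,u=np.nonzero(m);w=ray(c,u.mean(),v.mean(),40);print(p,len(u),u.mean(),v.mean(),u.min(),u.max(),v.min(),v.max(),ray(c,u.mean(),v.min(),12).round())
    if len(u)<15000: print(*[np.round(k,3) for k in fit([(c,m)],"v44",w,z0=12,yaws=[-.2,.1])])
plan(445,205,19)
```

```text
0.87 3470 313.8962536023055 266.4536023054755 276 358 241 317 [472. 201.  12.]
[ 4.96715e+02  2.02590e+02 -8.00000e-02] 0.564
t 32.0 tcp [443.7 206.2 104.3] psi 0.028 world d [  1.3  -1.2 -85.3]
 tool units [ 0.63 -0.02  2.04]
```

>>> send_rows --pt "0.21 -0.08 0.68 0 0 0 255" --pt "0.21 0 0.68 0 0 0 255" --pt "0.21 0 0.7 0 0 0 255" --pt "0 0 0 0 0 0 255" --pt "0 0 0 0 0 0 255"

```text
t: 32.47
tcp_pos: [443.9, 202.6, 37.4]
tcp_rot: [0.155, -0.013, 0.988, 0.001]
wrist_force: [-0.9, 0.0, 0.6]
opening: 0.003
gripper_force: 0.0
```

Run:
```python
from h import *
s=bot.get_state();print(s["wrist_force"])
plan(*rk(65.6,-55),19)
```

```text
[-0.86180186  0.04553764  0.58015698]
t 32.5 tcp [443.9 202.6  37.4] psi 0.027 world d [100.3   4.4 -18.4]
 tool units [-2.25  0.05  1.21]
```

Run:
```python
from h import *
s=bot.get_state();print(s["joint_positions"].round(3),psi(s)[1].round(3))
```

```text
[-1.143  0.47   0.625  2.352 -0.629  0.166  1.601] [[-0.952 -0.027  0.306]
 [-0.026  1.     0.005]
 [-0.306 -0.003 -0.952]]
```

>>> send_rows --pt "0 0 0 0 0.55 0 255" --pt "0 0 0 0 0.55 0 255" --pt "0.04 0 0.22 0 0 0 255" --pt "0.04 0 0.22 0 0 0 255" --pt "0 0 0 0 0 0 255" --pt "0 0 0 0 0 0 255"

```text
t: 32.97
tcp_pos: [443.4, 203.7, 20.6]
tcp_rot: [0.09, -0.015, 0.996, 0.0]
wrist_force: [0.5, -0.4, -0.5]
opening: 0.005
gripper_force: 0.0
```

Run:
```python
from h import *
s=bot.get_state();print(s["joint_positions"].round(2),psi(s)[1].round(3),s["wrist_force"])
plan(*rk(59,-54),18)
```

```text
[-1.06  0.52  0.59  2.27 -0.64  0.33  1.65] [[-0.983 -0.029  0.179]
 [-0.029  1.     0.003]
 [-0.179 -0.002 -0.984]] [ 0.45319503 -0.38731673 -0.51674822]
t 33.0 tcp [443.4 203.7  20.6] psi 0.029 world d [94.2  4.1 -2.6]
 tool units [-2.31  0.03  0.49]
```

>>> send_rows --pt "-0.3 0 0.065 0 0 0 255" --pt "-0.3 0 0.065 0 0 0 255" --pt "-0.3 0 0.065 0 0 0 255" --pt "-0.3 0 0.065 0 0 0 255" --pt "-0.3 0 0.06 0 0 0 255" --pt "-0.3 0 0.06 0 0 0 255" --pt "0 0 0 0 0 0 255" --pt "0 0 0 0 0 0 255"

```text
t: 33.63
tcp_pos: [517.4, 205.9, 18.3]
tcp_rot: [0.09, -0.015, 0.996, 0.0]
wrist_force: [-0.5, -0.0, -0.7]
opening: 0.001
gripper_force: 0.0
```

Run:
```python
from h import *
s=bot.get_state();print(s["wrist_force"],s["gripper_force"])
plan(*rk(59,-54),18)
c=cam("wrist");save(c,"w9.png")
for uv in[(0,0)]: pass
for m,p in masks("wrist","vblock1_c"):
    v,u=np.nonzero(m);print(p,len(u),u.mean(),v.mean(),u.min(),u.max(),v.min(),v.max(),ray(c,u.mean(),v.min(),12).round())
```

```text
[-0.5071663  -0.02378888 -0.68593057] 0.0
t 33.6 tcp [517.4 205.9  18.3] psi 0.029 world d [20.2  1.9 -0.3]
 tool units [-0.5   0.03  0.1 ]
0.57 333 311.53453453453454 328.83183183183183 265 375 317 369 [531. 201.  12.]
```

>>> send_rows --pt "-0.26 0.02 0.055 0 0 0 255" --pt "-0.25 0 0.05 0 0 0 255" --pt "0 0 0 0 0 0 255" --pt "0.4 0 -0.07 0 0 0 255" --pt "0.6 0 -0.11 0 0 0 255" --pt "0.6 0 -0.11 0 0 0 255" --pt "0.6 0 -0.11 0 0 0 255" --pt "0 0 -0.8 0 0 0 255"

```text
t: 34.4
tcp_pos: [434.9, 203.5, 44.8]
tcp_rot: [0.084, -0.016, 0.996, -0.002]
wrist_force: [0.2, 0.2, 0.3]
opening: 0.006
gripper_force: 0.0
```

>>> send_rows --pt "0 0 -0.8 0 0 0 0" --pt "0 0 -0.8 0 0 0 0" --pt "0 0 -0.8 0 0 0 0" --pt "0 0 -0.8 0 0 0 0" --pt "0 0 0 0 0 0 0" --pt "0 0 0 0 0 0 0"

```text
t: 34.9
tcp_pos: [419.3, 206.7, 176.1]
tcp_rot: [0.09, -0.016, 0.996, 0.003]
wrist_force: [1.0, -0.1, -0.2]
opening: 0.413
gripper_force: 0.0
```

Run:
```python
from h import *
s=bot.get_state();print(s["wrist_force"],s["tcp_pos"])
c=cam("wrist");save(c,"w10.png")
I=np.linalg.inv(R.from_euler('z',.03).as_matrix())
for l,z in(("vblock1_c",12),("setup_block_c",74),("mag_base_c",74)):
  for m,p in masks("wrist",l):
    v,u=np.nonzero(m);print(l,p,len(u),u.mean(),v.mean(),u.min(),u.max(),v.min(),v.max(),(I@(ray(c,u.mean(),v.min(),z)-[477,260,0])).round())
```

```text
[ 0.97711825 -0.06539551 -0.22534754] [419.33450299 206.65499739 176.13468902]
vblock1_c 0.86 1887 315.45098039215685 330.8071012188659 287 344 313 347 [ 71. -56.  12.]
setup_block_c 0.87 3858 266.779678589943 20.404872991187144 213 325 0 58 [-182.  -81.   74.]
setup_block_c 0.83 436 399.50688073394497 462.27522935779814 392 409 442 479 [169.  21.  74.]
mag_base_c 0.69 2410 323.87842323651455 460.54315352697097 292 356 441 479 [168. -48.  74.]
mag_base_c 0.39 361 399.4598337950139 462.22437673130196 393 408 442 479 [169.  21.  74.]
```

View pics/w10.png

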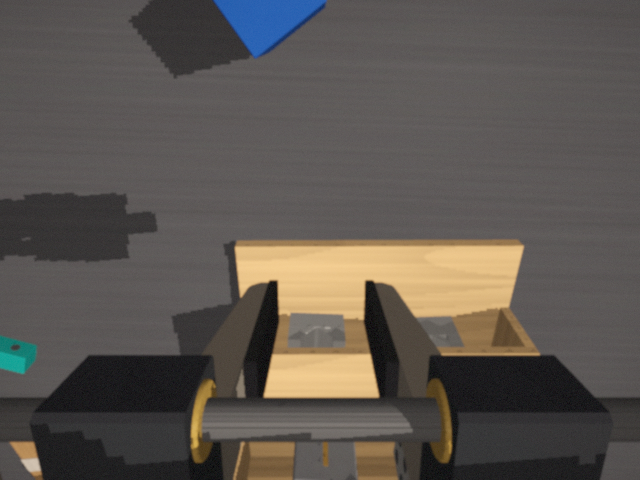

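The pictures are used up (14 viewed). This last one shows both V-blocks (315,330) and (438,330) behind the upper board's edge, with fronts at rack x≈71. From here on I'll check by numbers. Next, the parallels: bare-steel ones at top px (357,270) and (465,324); the turquoise one at (361,210) is not meant.

>>> send_rows --pt "0 0 -0.5 0 0.75 0 0" --pt "0 0 -0.5 0 0.75 0 0" --pt "-0.17 -0.85 0 0 0 0 0" --pt "-0.17 -0.85 0 0 0 0 0" --pt "-0.17 -0.85 0 0 0 0 0" --pt "-0.17 -0.85 0 0 0 0 0" --pt "-0.17 -0.85 0 0 0 0 0" --pt "-0.17 -0.85 0 0 0 0 0"

```text
t: 35.77
tcp_pos: [460.3, -1.5, 213.7]
tcp_rot: [-0.001, -0.014, 1.0, -0.001]
wrist_force: [0.3, 0.4, -0.1]
opening: 1.0
gripper_force: 0.0
```

>>> send_rows --pt "-0.17 -0.85 0 0 0 0 0" --pt "-0.17 -0.85 0 0 0 0 0" --pt "-0.17 -0.7 0 0 0 0 0" --pt "0 0 0 0 0 0 0" --pt "0 0 0 0 0 0 0"

```text
t: 36.18
tcp_pos: [483.0, -97.3, 213.6]
tcp_rot: [-0.002, -0.011, 1.0, -0.002]
wrist_force: [-0.4, -0.2, -0.4]
opening: 0.998
gripper_force: 0.0
```

Run:
```python
from h import *
c=cam("wrist")
for m,p in masks("wrist","parallel1_c"):
    v,u=np.nonzero(m);w=ray(c,u.mean(),v.mean(),12);print(round(p,2),len(u),u.mean().round(),v.mean().round(),w.round(),"rgb",c["color"][m].mean(0).round())
    if len(u)<6000:print(*[np.round(k,3) for k in fit([(c,m)],"par",w,yaws=[-1.2,-.8,-.4,0,.4,.8,1.2])])
plan(491,-99,3,-.49)
t=cam("top")
for m,p in masks("top","parallel1_c"):
    v,u=np.nonzero(m);w=ray(t,u.mean(),v.mean(),12);print("top",round(p,2),len(u),w.round(),"rgb",t["color"][m].mean(0).round())
    if len(u)<700:print(*[np.round(k,3) for k in fit([(t,m)],"par",w,yaws=[-1.2,-.8,-.4,0,.4,.8,1.2])])
for m,p in masks("top","case_in"):
    v,u=np.nonzero(m);w=ray(t,u.mean(),v.mean(),20);print("case",round(p,2),len(u),w.round(),u.min(),u.max(),v.min(),v.max(),t["color"][m].mean(0).round())
for uv,z in[((402,269),40),((514,268),40),((402,206),40),((510,204),40),((403,203),40),((534,160),155),((413,160),155),((467,153),130)]: print(uv,z,ray(t,*uv,z).round())
```

```text
0.73 1963 303.0 327.0 [ 605. -113.   12.] rgb [ 32. 169. 157.]
[ 606.036 -113.168   -1.899] 0.083
0.59 2031 319.0 214.0 [ 489. -100.   12.] rgb [191. 185. 177.]
[ 4.89901e+02 -1.00123e+02 -4.55000e-01] 0.032
0.39 11716 596.0 285.0 [554. 168.  12.] rgb [187. 155. 108.]
t 36.3 tcp [483.2 -94.1 213.7] psi 0.028 world d [   7.8   -4.9 -210.7]
 rz units 4.32
 tool units [-0.23 -0.02  5.27]
top 0.15 1549 [ 681. -405.   12.] rgb [184. 122.  78.]
case 0.82 3892 [ 597. -381.   20.] 459 534 145 269 [186. 123.  74.]
(402, 269) 40 [ 488. -185.   40.]
(514, 268) 40 [ 489. -395.   40.]
(402, 206) 40 [ 609. -190.   40.]
(510, 204) 40 [ 612. -398.   40.]
(403, 203) 40 [ 614. -192.   40.]
(534, 160) 155 [ 658. -393.  155.]
(413, 160) 155 [ 658. -187.  155.]
(467, 153) 130 [ 680. -289.  130.]
```

>>> send_rows --pt "0 0 0 0 0 0.8 0" --pt "0 0 0 0 0 0.8 0" --pt "0 0 0 0 0 0.8 0" --pt "0 0 0 0 0 0.8 0" --pt "-0.22 -0.06 0.4 0 0 0.83 0" --pt "0 0 0.8 0 0 0 0" --pt "0 0 0.8 0 0 0 0" --pt "0 0 0.8 0 0 0 0"

```text
t: 37.1
tcp_pos: [491.5, -97.7, 101.4]
tcp_rot: [-0.0, 0.224, 0.975, -0.001]
wrist_force: [0.2, 1.3, 0.3]
opening: 1.0
gripper_force: 0.0
```

>>> send_rows --pt "0 0 0 0 0 0 100" --pt "0 0 0 0 0 0 100" --pt "0 0 0 0 0 0 100"

```text
t: 37.35
tcp_pos: [492.1, -99.4, 104.1]
tcp_rot: [0.0, 0.225, 0.974, -0.001]
wrist_force: [0.0, 0.3, -0.6]
opening: 0.805
gripper_force: 0.0
```

Run:
```python
from h import *
plan(490,-100,4,-.455);print(bot.get_state()["opening"])
```

```text
t 37.4 tcp [492.1 -99.4 104.1] psi -0.453 world d [  -2.1   -0.6 -100.1]
 rz units 0.01
 tool units [ 0.04 -0.04  2.5 ]
0.8051471492111327
```

>>> send_rows --pt "0.04 -0.03 0.8 0 0 0 100" --pt "0 0 0.8 0 0 0 100" --pt "0 0 0.6 0 0 0 100" --pt "0 0 0.3 0 0 0 100" --pt "0 0 0 0 0 0 100" --pt "0 0 0 0 0 0 255" --pt "0 0 0 0 0 0 255" --pt "0 0 0 0 0 0 255"

```text
t: 38.02
tcp_pos: [490.6, -99.9, 4.4]
tcp_rot: [0.001, 0.225, 0.974, -0.001]
wrist_force: [-0.5, -0.3, -0.6]
opening: 0.412
gripper_force: 0.0
```

>>> send_rows --pt "0 0 0 0 0 0 255" --pt "0 0 0 0 0 0 255" --pt "0 0 0 0 0 0 255" --pt "0 0 0 0 0 0 255" --pt "0 0 0 0 0 0 255" --pt "0 0 0 0 0 0 255" --pt "0 0 -0.6 0 0 0 255" --pt "0 0 0 0 0 0 255"

```text
t: 38.68
tcp_pos: [490.3, -100.7, 28.8]
tcp_rot: [0.001, 0.225, 0.974, -0.001]
wrist_force: [0.7, -0.8, -0.2]
opening: 0.235
gripper_force: 30.0
```

Run:
```python
from h import *
s=bot.get_state();print(s["opening"]*92,s["gripper_force"],s["tcp_pos"],s["wrist_force"])
```

```text
21.63468586911439 29.99926596879959 [ 490.31234627 -100.65352839   28.7500993 ] [ 0.73074678 -0.7965748  -0.24124836]
```

>>> send_rows --pt "0 0 -0.8 0 0 -0.75 255" --pt "0 0 -0.8 0 0 -0.75 255" --pt "0 0 -0.8 0 0 -0.75 255" --pt "0 0 -0.8 0 0 -0.75 255" --pt "0 0 -0.8 0 0 -0.78 255" --pt "-0.28 -0.75 0 0 0 0 255" --pt "-0.28 -0.75 0 0 0 0 255" --pt "-0.28 -0.75 0 0 0 0 255"

```text
t: 39.35
tcp_pos: [523.9, -188.9, 187.1]
tcp_rot: [0.0, -0.002, 1.0, 0.0]
wrist_force: [0.2, -0.4, -1.8]
opening: 0.236
gripper_force: 30.0
```

>>> send_rows --pt "-0.28 -0.75 0 0 0 0 255" --pt "-0.28 -0.75 0 0 0 0 255" --pt "0 0 0 0 0 0 255" --pt "0 0 0 0 0 0 255"

```text
t: 39.68
tcp_pos: [544.3, -251.8, 186.0]
tcp_rot: [-0.001, 0.002, 1.0, -0.001]
wrist_force: [-0.8, 0.8, -2.2]
opening: 0.236
gripper_force: 30.0
```

Run:
```python
from h import *
s=bot.get_state();print(s["opening"]*92,s["wrist_force"])
plan(547,-251,12,0)
c=cam("wrist");save(c,"w11.png")
t=cam("top");save(t,"top2.png")
# fit case by wood colour around its region in the top view
for n,cc in(("top",t),("wrist",c)):
  for l in("case_in","lid"):
    for m,p in masks(n,l):
      v,u=np.nonzero(m);w=ray(cc,u.mean(),v.mean(),20);print(n,l,round(p,2),len(u),u.min(),u.max(),v.min(),v.max(),w.round())
# floor edge profile of wrist image: columns/rows
g=cv2.cvtColor(c["color"],cv2.COLOR_RGB2HSV)
for v in(120,160,200,240): 
    w=g[v,:,1]>100; d=np.flatnonzero(np.diff(w.astype(int)));print(v,d[:12],[ray(c,k,v,40)[1].round() for k in d[:12]])
for u in(150,250,320,400,480):
    w=g[:,u,1]>100; d=np.flatnonzero(np.diff(w.astype(int)));print("u",u,d[:8],[ray(c,u,k,40)[0].round() for k in d[:8]])
```

```text
21.715775085835062 [-0.83069198  0.76414293 -2.22922522]
t 39.7 tcp [ 544.3 -251.8  186. ] psi -0.004 world d [   2.7    0.8 -174. ]
 rz units -0.03
 tool units [-0.07  0.02  4.35]
top case_in 0.83 2287 401 487 146 238 [ 663. -264.   20.]
top lid 0.94 1763 405 485 146 202 [ 686. -280.   20.]
wrist case_in 0.88 40692 82 397 150 462 [ 569. -310.   20.]
wrist lid 0.67 7255 128 391 306 461 [ 680. -338.   20.]
120 [] []
160 [130 397] [np.float64(-396.0), np.float64(-195.0)]
200 [135 395] [np.float64(-396.0), np.float64(-195.0)]
240 [141 292 350 394] [np.float64(-395.0), np.float64(-275.0), np.float64(-229.0), np.float64(-195.0)]
u 150 [152 303 306 355] [np.float64(490.0), np.float64(613.0), np.float64(616.0), np.float64(662.0)]
u 250 [151 317 378 399 441 457] [np.float64(490.0), np.float64(626.0), np.float64(686.0), np.float64(707.0), np.float64(753.0), np.float64(771.0)]
u 320 [151 224 390 397 441 455] [np.float64(490.0), np.float64(546.0), np.float64(698.0), np.float64(705.0), np.float64(753.0), np.float64(769.0)]
u 400 [387 463] [np.float64(695.0), np.float64(778.0)]
u 480 [266 297] [np.float64(582.0), np.float64(609.0)]
```

>>> send_rows --pt "-0.1 -0.08 0.8 0 0 0 255" --pt "0 0 0.8 0 0 0 255" --pt "0 0 0.8 0 0 0 255" --pt "0 0 0.8 0 0 0 255" --pt "0 0 0.6 0 0 0 255" --pt "0 0 0 0 0 0 255" --pt "0 0 0 0 0 0 255"

```text
t: 40.57
tcp_pos: [548.5, -252.4, 34.4]
tcp_rot: [-0.002, -0.0, 1.0, -0.001]
wrist_force: [0.1, -0.6, -1.1]
opening: 0.238
gripper_force: 30.0
```

Run:
```python
from h import *
print(bot.get_state()["wrist_force"]);plan(549,-255,11,0)
```

```text
[ 0.13476729 -0.63339113 -1.10244227]
t 40.6 tcp [ 548.5 -252.4   34.4] psi 0.0 world d [  0.5  -2.6 -23.4]
 rz units 0.0
 tool units [-0.01 -0.06  0.59]
```

Lower, release a little (to about 46 mm), lift, then look at the other parallel.

>>> send_rows --pt "0 -0.06 0.3 0 0 0 255" --pt "0 0 0.28 0 0 0 255" --pt "0 0 0 0 0 0 255" --pt "0 0 0 0 0 0 255" --pt "0 0 0 0 0 0 128" --pt "0 0 0 0 0 0 128" --pt "0 0 0 0 0 0 128" --pt "0 0 -0.6 0 0 0 128"

```text
t: 41.23
tcp_pos: [546.9, -254.1, 33.1]
tcp_rot: [-0.003, 0.0, 1.0, 0.0]
wrist_force: [-0.1, -0.3, 0.2]
opening: 0.488
gripper_force: 0.0
```

>>> send_rows --pt "0 0 -0.8 0 0 0 128" --pt "0 0 -0.8 0 0 0 128" --pt "0 0 -0.8 0 0 0 100" --pt "0 0 -0.8 0 0 0 100" --pt "0 0 -0.8 0 0 0 100" --pt "0 0 0 0 0 0 100" --pt "0 0 0 0 0 0 100"

```text
t: 41.82
tcp_pos: [550.3, -255.8, 197.8]
tcp_rot: [0.002, 0.0, 1.0, -0.001]
wrist_force: [-0.5, 0.2, -0.6]
opening: 0.604
gripper_force: 0.0
```

Run:
```python
from h import *
s=bot.get_state();print(s["tcp_pos"])
for n in("wrist","top","scene"):
  c=cam(n)
  for m,p in masks(n,"parallel1_c"):
    v,u=np.nonzero(m);w=ray(c,u.mean(),v.mean(),15);print(n,round(p,2),len(u),w.round(),"rgb",c["color"][m].mean(0).round())
    if len(u)<6000 and (w[1]<-200):
        z=6 if w[0]>480 else 0
        print(*[np.round(k,3) for k in fit([(c,m)],"par",w,z0=z,yaws=[-1.2,-.6,0,.6,1.2])])
```

```text
[ 550.28118919 -255.79190967  197.82517407]
wrist 0.93 2264 [ 605. -115.   15.] rgb [ 29. 159. 148.]
wrist 0.8 2181 [ 549. -256.   15.] rgb [189. 182. 172.]
[ 5.49880e+02 -2.56256e+02 -1.00000e-03] 0.029
top 0.96 458 [ 605. -112.   15.] rgb [ 66. 206. 189.]
top 0.66 20004 [614. 290.  15.] rgb [240. 223. 164.]
scene 0.67 270 [ 610. -106.   15.] rgb [ 73. 176. 163.]
scene 0.62 302 [ 549. -257.   15.] rgb [192. 187. 177.]
[ 550.113 -254.222    3.11 ] 0.115
```

>>> send_rows --pt "0.8 -0.2 0 0 0 0 100" --pt "0.8 -0.2 0 0 0 0 100" --pt "0.8 -0.2 0 0 0 0 100" --pt "0.8 -0.2 0 0 0 0 100" --pt "0.8 -0.2 0 0 0 0 100" --pt "0 0 0 0 0 0 100" --pt "0 0 0 0 0 0 100"

```text
t: 42.7
tcp_pos: [387.9, -295.5, 195.8]
tcp_rot: [-0.0, 0.002, 1.0, -0.0]
wrist_force: [0.6, -0.1, 0.2]
opening: 0.603
gripper_force: 0.0
```

Run:
```python
from h import *
plan(391,-299,4,.2)
c=cam("wrist")
for m,p in masks("wrist","parallel1_c"):
    v,u=np.nonzero(m);w=ray(c,u.mean(),v.mean(),12);print(round(p,2),len(u),u.mean().round(),v.mean().round(),w.round(),"rgb",c["color"][m].mean(0).round())
    if len(u)<6000:print(*[np.round(k,3) for k in fit([(c,m)],"par",w,yaws=[-1.2,-.8,-.4,0,.4,.8,1.2])])
```

```text
t 42.7 tcp [ 387.9 -295.5  195.8] psi -0.004 world d [   3.1   -3.5 -191.8]
 rz units -1.7
 tool units [-0.06 -0.1   4.79]
0.71 1409 362.0 368.0 [ 545. -256.   12.] rgb [183. 176. 167.]
[ 5.55495e+02 -2.55538e+02 -4.00000e-03] 0.232
```

Run:
```python
from h import *
def comps(c,n,z):
    h=cv2.cvtColor(c["color"],cv2.COLOR_RGB2HSV);m=((h[:,:,1]<45)&(h[:,:,2]>130)).astype(np.uint8)
    k,l,st,ce=cv2.connectedComponentsWithStats(m)
    for i in range(1,k):
        if st[i,4]>120: 
            w=ray(c,*ce[i],z);print(n,st[i],w.round())
            if n=="wrist" and st[i,4]<4000 and w[0]<480: print(*[np.round(q,3) for q in fit([(c,l==i)],"par",w,yaws=[-1.2,-.6,0,.4,.8,1.2])])
c=cam("wrist");comps(c,"wrist",15)
print([(round(p,2),np.argwhere(m).mean(0)) for m,p in masks("wrist","parallel2_c")])
c=cam("top");comps(c,"top",15)
```

```text
wrist [ 287  132   39   88 2334] [ 358. -308.   15.]
[ 3.59648e+02 -3.07436e+02  1.43000e-01] 0.024
wrist [ 351  342   24   56 1228] [ 548. -255.   15.]
[]
top [    0     0   640    38 23165] [1030.  -49.   15.]
top [258  57  25  56 652] [875.  70.  15.]
top [322 137  33  18 316] [745. -71.  15.]
top [459 146  17  13 186] [ 727. -331.   15.]
top [428 221  15  37 474] [ 549. -257.   15.]
top [543 286  35  70 263] [ 387. -472.   15.]
top [456 321  23  39 296] [ 347. -304.   15.]
```

The knock happened: the second bare parallel is now at (359.5,-307.5), yaw 0.14, well fitted and bare grey.

>>> send_rows --pt "0 0 0 0 0 -0.6 100" --pt "0 0 0 0 0 -0.62 100" --pt "0.74 -0.2 0 0 0 0 100" --pt "0 0 0.8 0 0 0 100" --pt "0 0 0.8 0 0 0 100" --pt "0 0 0.8 0 0 0 100" --pt "0 0 0 0 0 0 100" --pt "0 0 0 0 0 0 100"

```text
t: 43.62
tcp_pos: [360.2, -307.5, 99.2]
tcp_rot: [-0.003, -0.073, 0.997, -0.0]
wrist_force: [-0.5, -0.7, 0.0]
opening: 0.607
gripper_force: 0.0
```

Run:
```python
from h import *
plan(359.6,-307.4,4,.143)
c=cam("wrist");h=cv2.cvtColor(c["color"],cv2.COLOR_RGB2HSV);m=((h[:,:,1]<45)&(h[:,:,2]>130)).astype(np.uint8)
k,l,st,ce=cv2.connectedComponentsWithStats(m)
for i in range(1,k):
    if st[i,4]>400: print(st[i],*[np.round(q,3) for q in fit([(c,l==i)],"par",ray(c,*ce[i],10),yaws=[-.2,.2])])
```

```text
t 43.6 tcp [ 360.2 -307.5   99.2] psi 0.146 world d [ -0.6   0.1 -95.2]
 rz units 0.02
 tool units [0.01 0.   2.38]
[ 304  190   37  108 3855] [ 3.60713e+02 -3.07397e+02  1.35000e-01] 0.051
[156 423 305   4 945] [ 487.471 -240.678   -1.649] 0.931
[342 457  33  23 621] [ 5.71412e+02 -2.50423e+02  9.00000e-03] 0.087
```

>>> send_rows --pt "0 0 0.8 0 0 0 100" --pt "0 0 0.8 0 0 0 100" --pt "0 0 0.5 0 0 0 100" --pt "0 0 0.26 0 0 0 100" --pt "0 0 0 0 0 0 100" --pt "0 0 0 0 0 0 255" --pt "0 0 0 0 0 0 255" --pt "0 0 0 0 0 0 255"

```text
t: 44.33
tcp_pos: [362.1, -308.5, 7.1]
tcp_rot: [0.0, -0.073, 0.997, -0.002]
wrist_force: [-0.1, -1.2, -0.7]
opening: 0.412
gripper_force: 0.0
```

>>> send_rows --pt "0 0 0 0 0 0 255" --pt "0 0 0 0 0 0 255" --pt "0 0 0 0 0 0 255" --pt "0 0 0 0 0 0 255" --pt "0 0 0 0 0 0 255" --pt "0 0 0 0 0 0 255" --pt "0 0 -0.8 0 0 0 255" --pt "0 0 -0.8 0 0 0 255"

```text
t: 45.0
tcp_pos: [359.1, -306.8, 69.0]
tcp_rot: [-0.003, -0.073, 0.997, 0.0]
wrist_force: [0.9, 0.1, -0.5]
opening: 0.238
gripper_force: 30.0
```

>>> send_rows --pt "0 0 -0.8 0 0 0.6 255" --pt "0 0 -0.8 0 0 0.6 255" --pt "0 0 0 0 0 0 255" --pt "0 0 0 0 0 0 255"

```text
t: 45.33
tcp_pos: [362.0, -307.5, 134.6]
tcp_rot: [0.001, -0.002, 1.0, -0.001]
wrist_force: [-0.2, -0.3, -1.9]
opening: 0.237
gripper_force: 30.0
```

Run:
```python
from h import *
s=bot.get_state();print(s["opening"]*92,s["wrist_force"])
plan(550,-335,14,0)
```

```text
21.829628976962468 [-0.18966404 -0.32410737 -1.85641167]
t 45.3 tcp [ 362.  -307.5  134.6] psi 0.004 world d [ 188.   -27.5 -120.6]
 rz units 0.03
 tool units [-4.7  -0.69  3.01]
```

>>> send_rows --pt "-0.78 -0.115 0 0 0 0 255" --pt "-0.78 -0.115 0 0 0 0 255" --pt "-0.78 -0.115 0 0 0 0 255" --pt "-0.78 -0.115 0 0 0 0 255" --pt "-0.78 -0.115 0 0 0 0 255" --pt "-0.78 -0.115 0 0 0 0 255" --pt "0 0 0.8 0 0 0 255" --pt "0 0 0.8 0 0 0 255"

```text
t: 46.0
tcp_pos: [550.0, -334.6, 67.0]
tcp_rot: [-0.0, -0.003, 1.0, -0.001]
wrist_force: [-1.4, 0.8, -2.2]
opening: 0.235
gripper_force: 30.0
```

>>> send_rows --pt "0 0 0.6 0 0 0 255" --pt "0 0 0 0 0 0 255" --pt "0 0 0 0 0 0 255"

```text
t: 46.25
tcp_pos: [545.9, -334.2, 42.5]
tcp_rot: [-0.003, -0.001, 1.0, 0.0]
wrist_force: [0.1, -0.6, -1.9]
opening: 0.234
gripper_force: 30.0
```

Run:
```python
from h import *
s=bot.get_state();print(s["opening"]*92,s["wrist_force"])
plan(550,-335,12.5,0)
```

```text
21.555062737302286 [ 0.13778981 -0.607085   -1.87171382]
t 46.2 tcp [ 545.9 -334.2   42.5] psi 0.002 world d [  4.1  -0.8 -30. ]
 rz units 0.01
 tool units [-0.1  -0.02  0.75]
```

>>> send_rows --pt "-0.1 -0.02 0.37 0 0 0 255" --pt "0 0 0.36 0 0 0 255" --pt "0 0 0 0 0 0 255" --pt "0 0 0 0 0 0 255" --pt "0 0 0 0 0 0 128" --pt "0 0 0 0 0 0 128" --pt "0 0 0 0 0 0 128" --pt "0 0 -0.6 0 0 0 128"

```text
t: 46.92
tcp_pos: [550.1, -334.0, 37.4]
tcp_rot: [-0.003, -0.001, 1.0, 0.001]
wrist_force: [0.4, 1.3, -0.3]
opening: 0.49
gripper_force: 0.0
```

>>> send_rows --pt "0 0 -0.85 0 0 0 128" --pt "0 0 -0.85 0 0 0 128" --pt "0 0 -0.85 0 0 0 255" --pt "0 0 -0.85 0 0 0 255" --pt "0 0 -0.85 0 0 0 255" --pt "0 0 -0.85 0 0 0 255" --pt "0 0 0 0 0 0 255" --pt "0 0 0 0 0 0 255"

```text
t: 47.58
tcp_pos: [553.3, -336.2, 247.0]
tcp_rot: [0.002, -0.001, 1.0, -0.002]
wrist_force: [-0.9, 0.7, -0.2]
opening: 0.088
gripper_force: 0.0
```

Run:
```python
from h import *
s=bot.get_state();print(s["opening"])
plan(705,-345,220,0)
for n in("wrist","top"):
  c=cam(n);h=cv2.cvtColor(c["color"],cv2.COLOR_RGB2HSV);m=((h[:,:,1]<45)&(h[:,:,2]>130)).astype(np.uint8)
  k,l,st,ce=cv2.connectedComponentsWithStats(m)
  for i in range(1,k):
    w=ray(c,*ce[i],26)
    if st[i,4]>150 and 480<w[0]<780 and w[1]<-150: print(n,st[i],w.round(),*([np.round(q,3) for q in fit([(c,l==i)],"par",w,z0=6,yaws=[-.2,.2])] if w[0]<620 else []))
c=cam("scene")
for l in("lid","lid_handle","screwdriver"): print(l,[(b["at"],b["p"]) for b in bot.boxes_of("scene",l)][:2])
```

```text
0.08758978590775209
t 47.6 tcp [ 553.3 -336.2  247. ] psi 0.002 world d [151.7  -8.8 -27. ]
 rz units 0.02
 tool units [-3.79 -0.22  0.68]
wrist [ 311  160   23   73 1614] [ 548. -337.   26.] [ 5.50827e+02 -3.36008e+02  9.00000e-03] 0.079
wrist [ 393  160   27   72 1612] [ 547. -257.   26.] [ 5.50396e+02 -2.55850e+02  4.80000e-02] 0.197
top [590 126  21  57 352] [ 707. -590.   26.]
top [459 146  17  13 184] [ 722. -326.   26.]
top [428 221  15  37 471] [ 547. -254.   26.] [ 5.48648e+02 -2.56413e+02 -9.00000e-03] 0.134
top [469 221  16  36 480] [ 548. -333.   26.] [ 5.48382e+02 -3.37419e+02 -1.60000e-02] 0.167
lid [([656.0, -283.5, 122.8], 0.69)]
lid_handle [([654.2, -280.0, 125.8], 0.77)]
screwdriver [([747.3, -210.5, 21.7], 0.84)]
```

>>> send_rows --pt "-0.77 -0.05 0 0 0 0 255" --pt "-0.77 -0.05 0 0 0 0 255" --pt "-0.77 -0.05 0 0 0 0 255" --pt "-0.77 -0.05 0 0 0 0 255" --pt "-0.77 -0.05 0 0 0 0 255" --pt "0 0 0 0 0 0 255" --pt "0 0 0 0 0 0 255"

```text
t: 48.47
tcp_pos: [706.9, -344.6, 241.0]
tcp_rot: [-0.002, -0.002, 1.0, -0.001]
wrist_force: [1.0, -0.6, -0.1]
opening: 0.007
gripper_force: 0.0
```

Run:
```python
from h import *
print(bot.get_state()["opening"]);plan(705,-345,122,0)
c=cam("wrist")
for m,p in masks("wrist","lid"):
    v,u=np.nonzero(m);print(p,len(u),u.min(),u.max(),v.min(),v.max(),ray(c,u.mean(),v.max(),153).round(),ray(c,u.mean(),v.min(),153).round())
print(proj(c,[659,-345,153]),proj(c,[683,-293,113]))
```

```text
0.007112181189975324
t 48.5 tcp [ 706.9 -344.6  241. ] psi 0.003 world d [  -1.9   -0.4 -119. ]
 rz units 0.03
 tool units [ 0.05 -0.01  2.98]
0.76 22232 239 566 102 218 [ 690. -299.  153.] [ 619. -303.  153.]
0.72 7991 558 639 180 286 [ 736. -159.  153.] [ 665. -172.  153.]
[321.33877125 169.6468186 ] [392.82625422 196.47211403]
```

>>> send_rows --pt "0 0 0.75 0 0 0 255" --pt "0 0 0.75 0 0 0 255" --pt "0 0 0.75 0 0 0 255" --pt "0 0 0.7 0 0 0 255" --pt "0 0 0 0 0 0 255" --pt "0.3 0 0 0 0 0 255" --pt "0.3 0 0 0 0 0 255" --pt "0.3 0 0 0 0 0 255"

```text
t: 49.23
tcp_pos: [669.6, -346.3, 128.3]
tcp_rot: [0.0, -0.0, 1.0, -0.001]
wrist_force: [1.4, -0.4, 1.3]
opening: 0.003
gripper_force: 0.5
```

>>> send_rows --pt "0.3 0 0 0 0 0 255" --pt "0.3 0 0 0 0 0 255" --pt "0.3 0 0 0 0 0 255" --pt "0.3 0 0 0 0 0 255" --pt "0.3 0 0 0 0 0 255" --pt "0.3 0 0 0 0 0 255" --pt "0 0 0 0 0 0 255" --pt "0 0 0 0 0 0 255"

```text
t: 49.9
tcp_pos: [598.2, -346.3, 128.3]
tcp_rot: [0.001, -0.0, 1.0, -0.001]
wrist_force: [0.8, -0.1, 0.1]
opening: 0.003
gripper_force: 0.0
```

Run:
```python
from h import *
s=bot.get_state();print(s["tcp_pos"],s["wrist_force"])
c=cam("scene")
for l in("lid","lid_handle","screwdriver"): print(l,[(np.round(b["at"]),round(b["p"],2)) for b in bot.boxes_of("scene",l)][:2])
c=cam("wrist")
for m,p in masks("wrist","lid"):
    v,u=np.nonzero(m);print(p,len(u),u.min(),u.max(),v.min(),v.max(),ray(c,u.mean(),v.min(),48).round(),ray(c,u.mean(),v.max(),48).round())
```

```text
[ 598.24881402 -346.27339745  128.33445526] [ 0.82032869 -0.09640222  0.14751872]
lid [(array([ 593., -278.,   95.]), 0.63)]
lid_handle [(array([ 594., -276.,   96.]), 0.64)]
screwdriver []
0.65 56016 196 639 140 294 [ 533. -289.   48.] [ 630. -283.   48.]
```

>>> send_rows --pt "0 0 -0.8 0 0 0 255" --pt "0 0 -0.8 0 0 0 255" --pt "0 0 -0.8 0 0 0 255" --pt "0.3 0 0 0 0 0 255" --pt "0.3 0 0 0 0 0 255" --pt "0 0 0 0 0 0 255" --pt "0 0 0 0 0 0 255" --pt "0 0 0 0 0 0 255"

```text
t: 50.87
tcp_pos: [575.1, -345.0, 221.8]
tcp_rot: [-0.001, -0.001, 1.0, -0.001]
wrist_force: [0.1, 1.4, -0.9]
opening: 0.005
gripper_force: 0.0
```

Run:
```python
from h import *
for n in("scene","top","wrist"):
  c=cam(n)
  for l in("lid","lid_handle","screwdriver"): print(n,l,[(np.round(b["at"]),round(b["p"],2)) for b in bot.boxes_of(n,l)][:2])
  for m,p in masks(n,"lid")[:2]:
    v,u=np.nonzero(m);print(p,len(u),u.min(),u.max(),v.min(),v.max(),ray(c,u.mean(),v.min(),48).round(),ray(c,u.mean(),v.max(),48).round())
  print([proj(c,p).round() for p in[(490,-194,48),(490,-396,48),(612,-194,48),(612,-396,48),(520,-295,91)]])
```

```text
scene lid [(array([ 558., -286.,   45.]), 0.86)]
scene lid_handle [(array([ 556., -280.,   54.]), 0.65)]
scene screwdriver [(array([ 750., -214.,   20.]), 0.81)]
0.95 2517 219 297 146 204 [ 501. -393.   48.] [ 611. -188.   48.]
[array([300., 185.]), array([261., 144.]), array([256., 203.]), array([220., 159.]), array([268., 154.])]
top lid [(array([ 553., -289.,   46.]), 0.78), (array([746.,  51.,  91.]), 0.6)]
top lid_handle [(array([ 554., -289.,   49.]), 0.57)]
top screwdriver [(array([ 739., -218.,   24.]), 0.79), (array([728., -70.,  35.]), 0.62)]
0.65 6599 405 514 202 266 [ 614. -295.   48.] [ 492. -287.   48.]
[array([408., 267.]), array([517., 267.]), array([405., 203.]), array([511., 203.]), array([469., 247.])]
wrist lid [(array([ 550., -297.,   43.]), 0.63)]
wrist lid_handle [(array([ 546., -296.,   48.]), 0.81)]
wrist screwdriver [(array([ 715., -221.,   16.]), 0.69)]
0.74 34908 258 510 114 259 [ 493. -298.   48.] [ 615. -293.   48.]
[array([513., 110.]), array([258., 109.]), array([495., 256.]), array([264., 255.]), array([393., 153.])]
```

Run:
```python
from h import *
def wc(pos,q):
    w=dict(bot.camera("wrist"));T=np.eye(4);T[:3,:3]=R.from_quat([q[1],q[2],q[3],q[0]]).as_matrix();T[:3,3]=pos;M=T@np.array(w["T_tool_cam"]);w["Rw"]=M[:3,:3];w["o"]=M[:3,3];return w
I=R.from_euler('z',-.03).as_matrix();f=lambda w,u,v,z:(I@(ray(w,u,v,z)-[477,260,0])).round(1)
w=wc([515.2,215.2,215.5],[.164,-.015,.986,0])
print("mag",f(w,318,273,74),"setup",f(w,398,274,74),f(w,452,273,74),"v",f(w,430,176,12),"top edge",f(w,380,358,178),"upper edge",f(w,380,197,74),"lower edge",f(w,380,84,12))
w=wc([419.3,206.7,176.1],[.09,-.016,.996,.003])
print("v2",f(w,316,315,12),"v1",f(w,438,319,12),"edge",f(w,380,240,12),"up",f(w,320,350,74))
```

```text
mag [139.7 -49.6  74. ] setup [140.6  19.8  74. ] [139.4  66.4  74. ] v [77.7 51.1 12. ] top edge [122.5  -8.9 178. ] upper edge [64.1 -2.  74. ] lower edge [-2.9 -0.6 12. ]
v2 [ 73.2 -55.8  12. ] v1 [77.9 60.  12. ] edge [-6.2 -0.7 12. ] up [ 60.3 -52.1  74. ]
```

Fronts at rack x ≈140 (tall pieces) and 73–78 (V-blocks) put the centres at ≈163 and ≈96–101, all in range. The lid is flat and the arm is clear.

```bash
python3 -c "
from cell import bot
print(bot.hand_in())"
```

```text
the job is handed in; nothing more can be done
None
```

The job is handed in; `hand_in()` gave no verdict. By my measurements, both V-blocks are on the lower tier, the setup block and magnetic base are on the upper tier, both bare-steel parallels are side by side in the case, and the lid is shut.

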